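# Pin the press link and grease its bearing

### The arm

A 6-joint arm with a two-finger parallel gripper is mounted at the origin on a cart in front of the work surface, level with it; the furniture and walls round the work are solid. World frame = base frame: x ahead of the robot, y to its left, z up, the work surface at z = 0. Lengths are in m, angles in degrees, forces in N, time in s.
With the tool pointing down it reaches from about 0.3 to 0.75 m from the base axis. Payload 8.5 kg.
Tool frame: the origin (TCP) lies midway between the tips of the shut fingers; the grasp point (between the pads) lies behind it (grasp_offset is the z of the grasp point in the tool frame, in m); z points along the fingers, y is the direction in which the jaws open and shut (so a half turn about z gives the same grasp; the last joint's range is limited). The gripper opens to 85 mm and grips with 20 to 120 N. Pads are 22 mm wide; open, the fingers measure 114 mm over their backs; the gripper's body (76 mm by 85 mm) begins 54 mm behind the grasp point. The pads swing forward as they close: fully open they stand 13 mm farther back than shut.
Start: joints at [-88.425, 21.807, 74.336, -0, 83.858, -12.336], TCP at [0.132, -0.534, 0.231] pointing down, gripper open.
Joint ranges: [-178.18, 178.18], [-50.72, 133.34], [12.68, 142.11], [-81.47, 261.47], [9.98, 163.14], [-165.26, 165.26]. Speed limits (degrees/s): [136.94, 136.94, 180, 180, 180, 180].

### API

Orientations are given as a 3x3 rotation matrix whose columns are the frame's x, y, z axes.
In Python, from rig import * gives the robot as it stands.
- The arm moves only by the shell command python3 -m pendant 'ROWS' [FORCE]. ROWS is JSON, one flat list of numbers, 7 for each row, row after row: the finger opening in mm, from 0 to 85.4, then the shift along the tool's x, y, z in units of 50 mm (1.0 is 50 mm), then the turn, a rotation vector about the tool's x, y, z in units of 8 degrees (1.0 is 8 degrees). In form: [hand, dx, dy, dz, wx, wy, wz, hand, dx, dy, dz, wx, wy, wz, ...]. A call has 1 to 12 rows; each row shifts and turns the commanded pose from where the row before left it, along the tool's axes as they then stand; what a row does not reach is not made up. A row lasts 1/10 s, in which the tool goes at most 50 mm and 8.59 degrees, less where a joint would pass 70% of its speed; a pose out of reach is approached as far as the arm can. A call is refused whole if a number of a shift passes 1 or a number of a turn 1, either way. A call with a gripper value outside its range is refused whole. The fingers move at their own pace and stop on an object; FORCE is the grip in N (left out, the last holds). Time passes only in rows, so rows that do not move let the fingers close. It gives the time, the measured TCP pose, the force and the opening at its end, in the units of the state.
- observe(): the state, without advancing time (a new reading comes with each control period).
- get_image(name): name is "scene" or "top" or "wrist"; returns a dict with "frame" (400x640x3 uint8, red, green, blue), "depth" (400x640 float32, m along the optical axis (not along the pixel's ray), 0 where there is no reading), "K" (3x3 intrinsics, pixels), "rvec" (rotation vector, rad) and "tvec" (3), from world to camera coordinates, as OpenCV has them. Camera axes: x right, y down, z forward; pixel columns grow to the right and rows downward; lengths in m; the calibration is good to about 2 mm. The wrist camera is an equidistant fisheye: a pixel r from the principal point sees the ray r / f radians off the axis. A picture is of the moment at which its call begins.
- close_job(): hands the job in, once; it reports no verdict.
The state is a dict: "time_s": time; "q": joint angles; "qvel": joint speeds; "joint_efforts": joint torques, N m; "position": TCP position; "tool_rot": TCP orientation; "ft_force": force on the tool from outside, world axes, zero at the start; "wrist_torque": the same for the moment, N m; "grip_width": finger opening in m.
Only numpy, scipy, OpenCV 4.12 (cv2) and the standard library are available. Lean on these libraries where they do the work, as an engineer would, in place of code of your own. Each camera call takes 0.05 s, during which the arm holds its last target.

### The job

On the green press linkage, push the loose orange-headed pin down through the fork and the eye of the steel link until its collar sits flush on the fork, and let go of it. Then take the push-type grease gun from its holder, press it squarely onto the tilted brass nipple until it snaps over the head, and push on until its mouth is fully home on the green boss. Finish while still holding the gun pressed home against its spring, with the pin in place; leave the other things on the bench undisturbed.

Things in the scene. Friction and masses are not known exactly. Their poses are not given: they have to be found in the camera images.
- block: Green cast press linkage bolted to the bench: base plate 100 (x) x 235 (y) x 8 mm, bearing block (72 x 70 mm, 58 high, with a low 4 mm cap on top) at its +y end and a two-plate fork (44 x 40 mm, top at z = 60 mm) at its -y end, joined by a flat steel link. Origin at the centre of its underside; z up, its front is -x. Fixed, stands at varying places and yaws.
- fork_hole (a point): Centre of the mouth of the vertical 14 mm hole in the fork, on the fork's top face 60 mm above the bench (1 mm chamfer). Below it lie the fork's upper plate (60 to 50 mm above the bench), the link's eye (47.5 to 36.5 mm, 14 mm hole) and the lower plate (34 to 22 mm). z up.
- link (a joint): Play of the link about its vertical pivot in the bearing block, rad, -0.02 to 0.02; at 0 its eye is in line with the fork holes, 0.01 puts the eye 1.1 mm off to the side. It moves at a light push, the pin's tapered tip centres it.
- nipple: Brass button-head grease nipple on a round green boss of 38 mm diameter on top of the bearing block, leaning 30 degrees from vertical towards the linkage's front. Origin at the centre of the boss's flat face, 74 mm above the bench; z points out along the nipple: neck of 9 mm diameter, ball head of 16 mm diameter centred 16 mm out, its tip 24 mm out.
- pin: Loose steel pin with an orange grip, standing in its holder. Origin at the lower tip, z up along the pin: shank of 12 mm diameter from 0 to 48 mm with a taper in the lowest 8 mm (5 mm wide at the tip), collar of 26 mm diameter from 48 to 52 mm, square orange grip 20 x 20 mm from 52 to 86 mm with faces along its x and y. About 80 g. Seated, its origin is 48 mm below fork_hole.
- pin_holder: Fixed pale wooden block 50 x 50 x 50 mm with a vertical through hole of 14 mm in which the pin stands, its collar on the block's top. Origin at the centre of its underside. It and the gun's holder may change places (left, right).
- gun: Push-type grease gun, mouth down in its holder, 112 mm long, about 0.3 kg. Origin: centre of the open mouth; z along its axis away from the mouth. Steel nose 34 mm wide up to 30 mm, neck to 48, flange 42 mm wide 48 to 53, square black grip 26 x 26 mm from 53 to 108 mm, faces along x and y, small button to 112. The mouth is 26 mm wide inside, 19 mm from 8 mm depth on.
- gun_jaw_a (a joint): One of two spring jaws 6 mm inside the gun's mouth, m of spread: 0 closed, about 0.0025 over the ball head's widest part. It takes about 6 to 10 N along the axis to force them over the head; they pass its widest part when the mouth is 10 mm from the boss face and have closed behind it at about 3 to 5 mm.
- gun_plunger (a joint): How far the plunger inside the gun's mouth is pushed in by the nipple, m: 0 free (until the mouth is 8 mm from the boss face), 0.008 with the mouth home on the boss. Spring: 2 N + 1 N per mm, 10 N at home. If let go, the gun springs back from the boss and may drop off.
- gun_holder: Fixed brown wooden block 70 x 70 x 30 mm with a round pocket of 38 mm diameter, 20 mm deep, in which the gun stands. Origin at the centre of its underside.
- shoe: Bystander: black flat shoe, 247 x 78 x 64 mm. Origin at the centre of its underside.
- rub_block: Bystander: yellow-brown rubber block, 45 x 70 x 32 mm. Origin at the centre of its underside.
- tape_measure: Bystander: yellow tape measure, 58 x 73 x 35 mm. Origin at the centre of its underside.
- thinner_bottle: Bystander: white squeeze bottle with a red nozzle, 53 x 53 x 140 mm. Origin at the centre of its underside.
- hammer: Bystander: cobbler's hammer with a wooden handle, 96 x 248 x 33 mm, lying. Origin at the centre of its underside.
- thread_cone: Bystander: cone of blue thread, 54 x 54 x 100 mm. Origin at the centre of its underside.
There are look-alikes about, which are no part of the job. What is shaped like the pin but pink or turquoise is not meant.

How it is judged:
By the outcome, as a careful person would: the job done as asked, in the order asked, and still so for the second after the job is handed in, while the arm keeps its last pose, push and grip.
It also fails if it takes over 58 s, if anything falls off the work surface, if the arm or the gripper's body presses on something with over 40 N, if the wrist force passes 120 N, or if a joint passes its speed limit or range.

## Working session

There is one attempt and no reset: what is moved stays moved. The work goes in short steps, Python scripts to look and compute and a shell command to move; the robot and the scene stay as the last step left them, time stands still between calls to the robot, and variables do not carry over. Pictures are saved under pics/ and viewed, and the job is handed in when it is done.

```bash
ls; mkdir -p pics
python3 - <<'E'
from rig import *
import cv2
s=observe()
for k in s: print(k,s[k])
import pickle
for n in("scene","top","wrist"):
    d=get_image(n); cv2.imwrite(f"pics/{n}0.png",d["frame"][:,:,::-1]); pickle.dump(d,open(f"{n}0.pkl","wb"))
    print(n,d["K"],d["rvec"],d["tvec"])
try: print(grasp_offset)
except Exception as e: print(e)
E
```

```text
pics
time_s 0.0
q [-8.84271166e+01  2.18394545e+01  7.43840299e+01  3.50822629e-04
  8.38560096e+01 -1.23355811e+01]
qvel [-0.10636974 -0.0808297   0.11990771  0.03205561  0.02993694 -0.09415711]
joint_efforts [ 3.32990203e-04 -4.48455226e+01 -2.31273848e+01 -1.54246841e-04
  4.86879260e-03  6.78769148e-07]
position [ 0.13219756 -0.53358687  0.23073042]
tool_rot [[ 9.70681145e-01  2.40370786e-01 -3.19974853e-05]
 [ 2.40370598e-01 -9.70680201e-01  1.38707775e-03]
 [ 3.02353644e-04 -1.35410148e-03 -9.99999037e-01]]
ft_force [-0.35991922 -0.3926375   0.12459718]
wrist_torque [0.0083019  0.02356182 0.04163382]
grip_width 0.08537023251352586
scene [[513.71185977   0.         320.40854459]
 [  0.         513.71185977 196.62731712]
 [  0.           0.           1.        ]] [ 0.99951034 -2.55648536  0.90847873] [0.40067959 0.33367117 1.33775139]
top [[430.50757388   0.         322.28743295]
 [  0.         430.50757388 194.2046498 ]
 [  0.           0.           1.        ]] [ 2.19858339 -2.17625796  0.13113756] [-0.03670293  0.52844976  1.30939031]
wrist [[309.70691629   0.         323.22821781]
 [  0.         309.70691629 196.71304412]
 [  0.           0.           1.        ]] [-2.28814777  1.79491042  0.25770026] [-0.54913985 -0.03358006  0.37953051]
-0.0187
```

View pics/scene0.png

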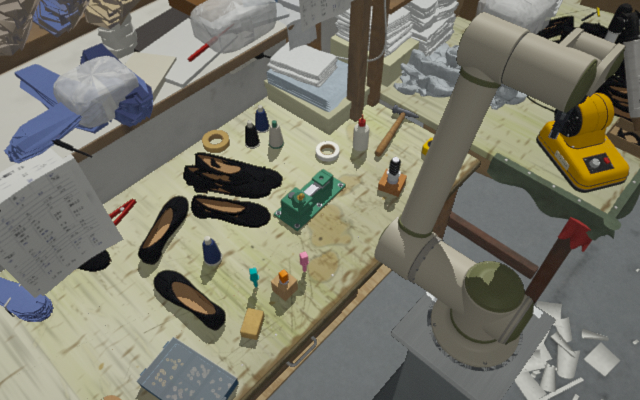

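View pics/top0.png

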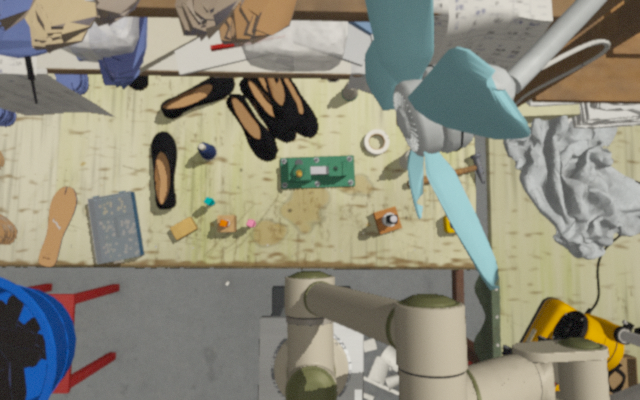

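View pics/wrist0.png

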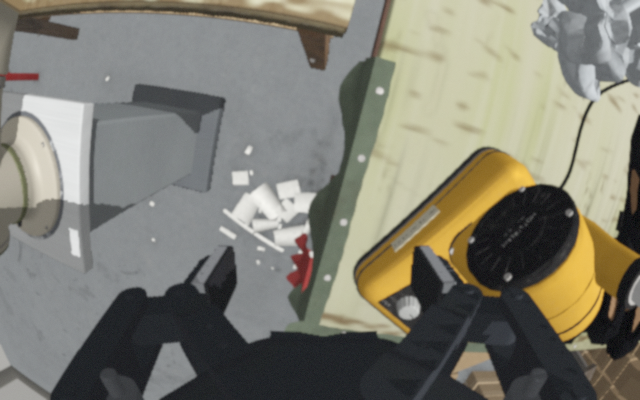

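```bash
cat > h.py <<'E'
import numpy as np, cv2, pickle
from scipy.spatial.transform import Rotation as R
def cam(d): 
    Rm=cv2.Rodrigues(np.array(d["rvec"],float))[0]; return Rm,np.array(d["tvec"],float)
def ray(d,u,v,fish=False):
    K=d["K"]; Rm,t=cam(d); x=(u-K[0,2])/K[0,0]; y=(v-K[1,2])/K[1,1]
    if fish:
        r=np.hypot(x,y); c=np.array([np.sin(r)*x/max(r,1e-9),np.sin(r)*y/max(r,1e-9),np.cos(r)])
    else: c=np.array([x,y,1.])
    return -Rm.T@t, Rm.T@c
def atz(d,u,v,z,fish=False):
    o,r=ray(d,u,v,fish); return o+r*(z-o[2])/r[2]
def cloud(d,fish=False):
    K=d["K"];Rm,t=cam(d);D=d["depth"];h,w=D.shape
    u,v=np.meshgrid(np.arange(w),np.arange(h)); x=(u-K[0,2])/K[0,0]; y=(v-K[1,2])/K[1,1]
    if fish:
        r=np.hypot(x,y)+1e-9; s=np.tan(r)/r; P=np.stack([x*s,y*s,np.ones_like(x)],-1)*D[...,None]
    else: P=np.stack([x,y,np.ones_like(x)],-1)*D[...,None]
    W=(P-t)@Rm; W[D<=0]=np.nan; return W
def proj(d,p,fish=False):
    Rm,t=cam(d);c=Rm@np.asarray(p,float)+t;K=d["K"]
    if fish:
        r=np.hypot(c[0],c[1]);th=np.arctan2(r,c[2]);s=th/max(r,1e-9);return K[0,0]*c[0]*s+K[0,2],K[1,1]*c[1]*s+K[1,2]
    return K[0,0]*c[0]/c[2]+K[0,2],K[1,1]*c[1]/c[2]+K[1,2]
def crop(d,x0,y0,x1,y1,s,name):
    cv2.imwrite(name,cv2.resize(d["frame"][y0:y1,x0:x1,::-1],None,fx=s,fy=s,interpolation=cv2.INTER_CUBIC))
E
python3 - <<'E'
from h import *
t=pickle.load(open("top0.pkl","rb"));s=pickle.load(open("scene0.pkl","rb"))
crop(t,170,140,410,250,3.3,"pics/t_a.png");crop(s,230,140,430,310,4,"pics/s_a.png")
W=cloud(t)
for n,(u,v) in dict(pin=(226,222),turq=(209,202),pink=(251,223),brass=(298,174),gun=(391,219),link=(319,171),shoe=(163,170),blade=(450,200),blade2=(417,190),blade3=(460,100),bench=(270,200),far=(320,80)).items(): print(n,W[v,u].round(4))
W=cloud(s)
for n,(u,v) in dict(pin=(283,274),gun=(395,163),turq=(254,270),pink=(303,260)).items(): print(n,W[v,u].round(4))
E
```

```text
pin [0.4383 0.2506 0.0878]
turq [0.4963 0.3017 0.0877]
pink [0.4362 0.1783 0.0854]
brass [0.5807 0.0426 0.0984]
gun [ 0.4507 -0.2268  0.1207]
link [ 0.598  -0.02    0.0471]
shoe [0.6005 0.4663 0.008 ]
blade [ 0.4383 -0.1232  0.9612]
blade2 [ 0.4621 -0.1283  0.8191]
blade3 [ 0.4917 -0.0891  1.0884]
bench [ 0.5111  0.1324 -0.002 ]
far [ 0.9014 -0.0212  0.0019]
pin [0.4315 0.2656 0.0928]
gun [ 0.445  -0.2207  0.1192]
turq [0.4994 0.306  0.0857]
pink [0.4299 0.1935 0.0778]
```

View pics/t_a.png

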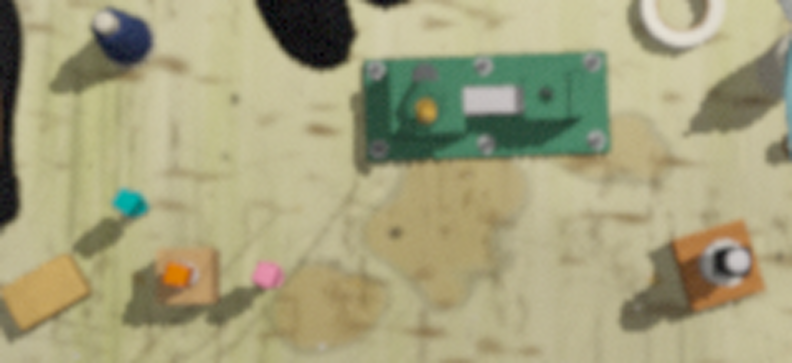

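View pics/s_a.png

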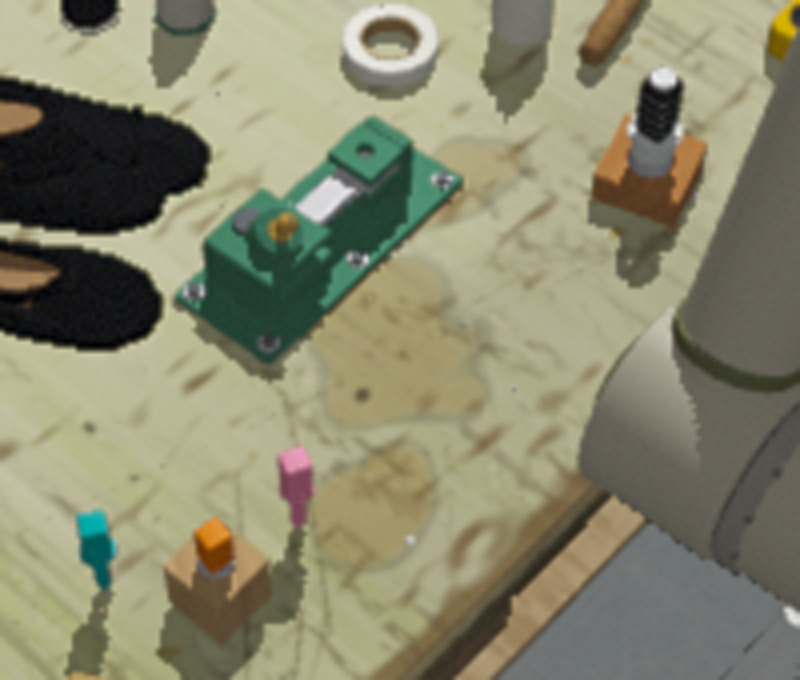

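```bash
cat >> h.py <<'E'
def plan(Tp,TR,p,Rt,n):
    """total shift/turn split into n rows (constant tool twist approx): returns per-row units for straight line with rotation"""
    rows=[];P=np.array(Tp,float);Q=np.array(TR,float);rv=R.from_matrix(Q.T@Rt).as_rotvec()
    for i in range(n):
        d=Q.T@((np.array(p)-P)/(n-i)); rows.append(np.r_[d/0.05,np.degrees(rv)/n/8]); P=P+Q@d; Q=Q@R.from_rotvec(rv/n).as_matrix()
    return np.array(rows)
def down(yaw): # tool x at world yaw deg, z down
    c,s=np.cos(np.radians(yaw)),np.sin(np.radians(yaw)); return np.array([[c,s,0],[s,-c,0],[0,0,-1]])
def show(rows):
    for r in rows: print(r.round(2).tolist())
E
python3 - <<'E'
from h import *
t=pickle.load(open("top0.pkl","rb"));s=pickle.load(open("scene0.pkl","rb"));w=pickle.load(open("wrist0.pkl","rb"))
from rig import *
st=observe();Rt=np.array(st["tool_rot"]);p=np.array(st["position"])
Rm,tt=cam(w);c=-Rm.T@tt;print("cam in tool",Rt.T@(c-p),"\n",Rt.T@Rm.T)
for d,n,lo in((t,"top",(200,205,245,240)),(s,"scene",(265,262,300,305))):
    hsv=cv2.cvtColor(d["frame"],cv2.COLOR_RGB2HSV);m=(hsv[...,1]>200)&(hsv[...,0]<16)&(hsv[...,2]>120)
    mm=np.zeros_like(m);mm[lo[1]:lo[3],lo[0]:lo[2]]=1;m&=mm;v,u=np.nonzero(m);print(n,m.sum(),u.mean(),v.mean(),u.min(),u.max(),v.min(),v.max(),atz(d,u.mean(),v.mean(),.075),np.nanmedian(cloud(d)[m],0))
q=[(376,70),(592,62),(596,142),(378,148)]
P=[atz(t,170+a/3.3,140+b/3.3,.010)for a,b in q]
print(np.round(P,4),np.mean(P,0)); e=P[0]-P[1];print(np.degrees(np.arctan2(e[1],e[0])));e=P[3]-P[2];print(np.degrees(np.arctan2(e[1],e[0])))
E
```

```text
cam in tool [ 7.25418380e-02 -1.30137055e-04 -1.42184021e-01] 
 [[-2.55494369e-03 -9.59992059e-01 -2.80015569e-01]
 [ 9.99996709e-01 -2.38714448e-03 -9.40288932e-04]
 [ 2.34232290e-04 -2.80017049e-01  9.59994999e-01]]
top 4 223.25 223.5 220 226 220 225 [0.43418774 0.26098878 0.075     ] [0.43114569 0.25837607 0.08509273]
scene 7 283.0 275.7142857142857 279 287 274 277 [0.43619106 0.26255521 0.075     ] [0.42926213 0.26894746 0.08495988]
[[ 0.6331  0.09    0.01  ]
 [ 0.6437 -0.1165  0.01  ]
 [ 0.5665 -0.1205  0.01  ]
 [ 0.5582  0.0868  0.01  ]] [ 0.60036217 -0.01506657  0.01      ]
92.93572540504876
92.28505140631019
```

Run:
```python
from h import *
from rig import *
st=observe();Rt=np.array(st["tool_rot"]);p=np.array(st["position"])
m=down(40)
show(plan(p,Rt,[0.38,-0.25,0.26],m,9));print()
show(plan([0.38,-0.25,0.26],m,[0.434,0.261,0.22],down(90),12))
```

```text
[0.69, -0.48, -0.06, -0.0, -0.0, -0.36]
[0.71, -0.44, -0.06, -0.0, -0.0, -0.36]
[0.73, -0.41, -0.06, -0.0, -0.0, -0.36]
[0.75, -0.37, -0.06, -0.0, -0.0, -0.36]
[0.77, -0.33, -0.06, -0.0, -0.0, -0.36]
[0.78, -0.29, -0.06, -0.0, -0.0, -0.36]
[0.8, -0.25, -0.06, -0.0, -0.0, -0.36]
[0.81, -0.21, -0.06, -0.0, -0.0, -0.36]
[0.82, -0.17, -0.06, -0.0, -0.0, -0.36]

[0.62, -0.59, 0.07, 0.0, 0.0, -0.52]
[0.66, -0.55, 0.07, 0.0, 0.0, -0.52]
[0.7, -0.5, 0.07, 0.0, 0.0, -0.52]
[0.73, -0.45, 0.07, 0.0, 0.0, -0.52]
[0.76, -0.39, 0.07, 0.0, 0.0, -0.52]
[0.79, -0.34, 0.07, 0.0, 0.0, -0.52]
[0.81, -0.28, 0.07, 0.0, 0.0, -0.52]
[0.83, -0.22, 0.07, 0.0, 0.0, -0.52]
[0.84, -0.16, 0.07, 0.0, 0.0, -0.52]
[0.85, -0.1, 0.07, 0.0, 0.0, -0.52]
[0.86, -0.03, 0.07, 0.0, 0.0, -0.52]
[0.86, 0.03, 0.07, 0.0, 0.0, -0.52]
```

```bash
python3 -m pendant '[60,0.69,-0.48,-0.06,0,0,-0.36,60,0.71,-0.44,-0.06,0,0,-0.36,60,0.73,-0.41,-0.06,0,0,-0.36,60,0.75,-0.37,-0.06,0,0,-0.36,60,0.77,-0.33,-0.06,0,0,-0.36,60,0.78,-0.29,-0.06,0,0,-0.36,60,0.8,-0.25,-0.06,0,0,-0.36,60,0.81,-0.21,-0.06,0,0,-0.36,60,0.82,-0.17,-0.06,0,0,-0.36]' && python3 -m pendant '[60,0.62,-0.59,0.07,0,0,-0.52,60,0.66,-0.55,0.07,0,0,-0.52,60,0.7,-0.5,0.07,0,0,-0.52,60,0.73,-0.45,0.07,0,0,-0.52,60,0.76,-0.39,0.07,0,0,-0.52,60,0.79,-0.34,0.07,0,0,-0.52,60,0.81,-0.28,0.07,0,0,-0.52,60,0.83,-0.22,0.07,0,0,-0.52,60,0.84,-0.16,0.07,0,0,-0.52,60,0.85,-0.1,0.07,0,0,-0.52,60,0.86,-0.03,0.07,0,0,-0.52,60,0.86,0.03,0.07,0,0,-0.52]'
python3 -m pendant '[60,0,0,0,0,0,0,60,0,0,0,0,0,0]'
python3 - <<'E'
from h import *
from rig import *
for i,n in enumerate(("wrist","top","scene")):
    d=get_image(n);pickle.dump(d,open(f"{n}1.pkl","wb"))
    cv2.imwrite(f"pics/{n}1.png",d["frame"][:,:,::-1])
print(observe()["q"])
E
```

```text
time_s: 1.05
position: [0.3816, -0.2494, 0.2584]
tool_rot: [[0.767, 0.642, -0.0], [0.642, -0.767, 0.0], [0.0, -0.0, -1.0]]
ft_force: [0.6, -1.5, 0.0]
grip_width: 0.06
time_s: 2.25
position: [0.4366, 0.2626, 0.2161]
tool_rot: [[0.001, 1.0, -0.0], [1.0, -0.001, -0.0], [-0.0, -0.0, -1.0]]
ft_force: [0.6, -1.0, 0.3]
grip_width: 0.06
time_s: 2.45
position: [0.4365, 0.2612, 0.2158]
tool_rot: [[0.003, 1.0, -0.001], [1.0, -0.003, -0.001], [-0.001, -0.001, -1.0]]
ft_force: [-0.6, -0.8, 0.2]
grip_width: 0.06
[ 1.73748889e+01  1.83190560e+01  8.23256157e+01 -9.72524487e-03
  7.93541096e+01  1.77192007e+01]
```

View pics/wrist1.png

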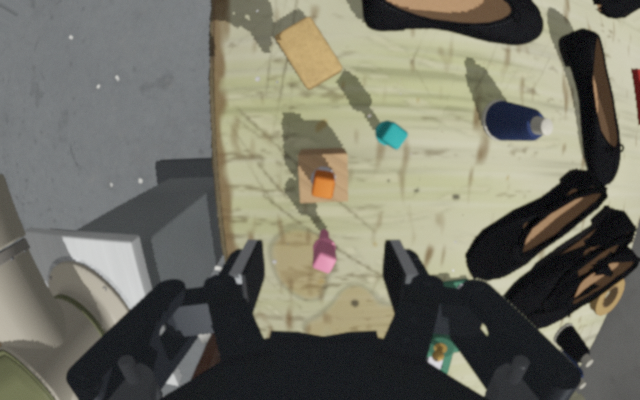

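Run:
```python
from h import *
d=pickle.load(open("wrist1.pkl","rb"))
crop(d,280,130,420,280,4,"pics/w1c.png")
hsv=cv2.cvtColor(d["frame"],cv2.COLOR_RGB2HSV);m=(hsv[...,1]>150)&(hsv[...,0]<14)&(hsv[...,2]>150)
m[:, :300]=0;m[:,350:]=0;m[:150]=0;m[205:]=0
v,u=np.nonzero(m);print(m.sum(),u.mean(),v.mean())
W=cloud(d,True);P=W[m];top=P[P[:,2]>.082];print(len(top),np.nanmedian(P,0),top.mean(0),top.min(0),top.max(0))
print(cv2.minAreaRect((top[:,:2]*1000).astype(np.float32)))
```

```text
48 319.3125 181.54166666666666
48 [0.43150545 0.27003258 0.08687866] [0.43397829 0.26784545 0.08679638] [0.42722656 0.2579621  0.08486016] [0.44632008 0.27252407 0.08884568]
((434.62750244140625, 268.0262451171875), (22.62207794189453, 10.574974060058594), 28.656612396240234)
```

View pics/w1c.png

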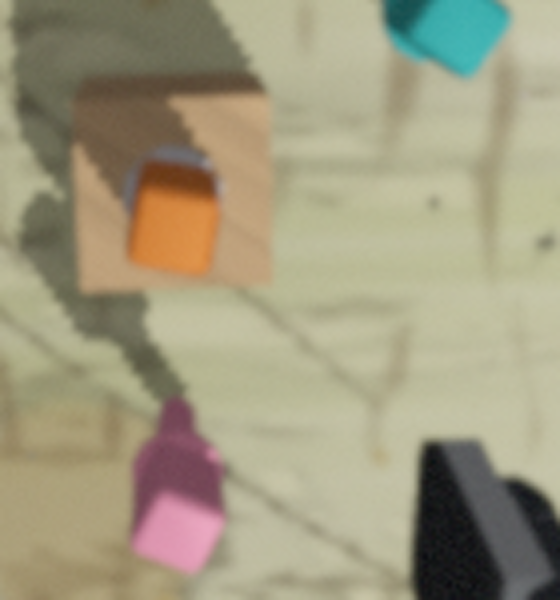

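```bash
cat >> h.py <<'E'
def quad(d,pts,z,fish=True):
    P=np.array([atz(d,u,v,z,fish)[:2] for u,v in pts]); print((P*1000).round(1).tolist(),"c",(P.mean(0)*1000).round(1))
    n=len(P)
    for i in range(n):
        e=P[(i+1)%n]-P[i]; print(" len %.1f ang %.1f"%(np.hypot(*e)*1000,np.degrees(np.arctan2(e[1],e[0]))))
    return P
E
python3 - <<'E'
from h import *
d=pickle.load(open("wrist1.pkl","rb"))
quad(d,[(280+a/4,130+b/4) for a,b in((138,195),(218,207),(209,278),(128,263))],.088)
quad(d,[(280+a/4,130+b/4) for a,b in((73,97),(267,90),(271,285),(79,295))],.05)
E
```

```text
[[429.7, 270.7], [447.6, 267.9], [445.7, 251.3], [427.3, 254.9]] c [437.6 261.2]
 len 18.1 ang -9.0
 len 16.7 ang -96.8
 len 18.8 ang 168.8
 len 16.0 ang 81.1
[[412.5, 287.4], [461.2, 288.9], [462.9, 237.8], [412.7, 235.3]] c [437.3 262.4]
 len 48.7 ang 1.8
 len 51.2 ang -88.1
 len 50.2 ang -177.2
 len 52.1 ang 90.3
```

```bash
python3 -m pendant '[50,0,0.02,0.4,0,0,0.6,50,0,0,0.6,0,0,0.53,50,0,0,0.7,0,0,0,50,0,0,0.6,0,0,0,50,0,0,0.5,0,0,0,50,0,0,0.25,0,0,0,50,0,0,0.1,0,0,0,50,0,0,0,0,0,0]'
python3 - <<'E'
from h import *
from rig import *
d=get_image("wrist");pickle.dump(d,open("wrist2.pkl","wb"));crop(d,180,120,460,340,2.8,"pics/w2.png")
E
```

```text
time_s: 3.4
position: [0.438, 0.26, 0.0589]
tool_rot: [[0.163, 0.987, -0.0], [0.987, -0.163, -0.0], [-0.0, -0.0, -1.0]]
ft_force: [-0.1, -0.6, 1.2]
grip_width: 0.0501
```

View pics/w2.png

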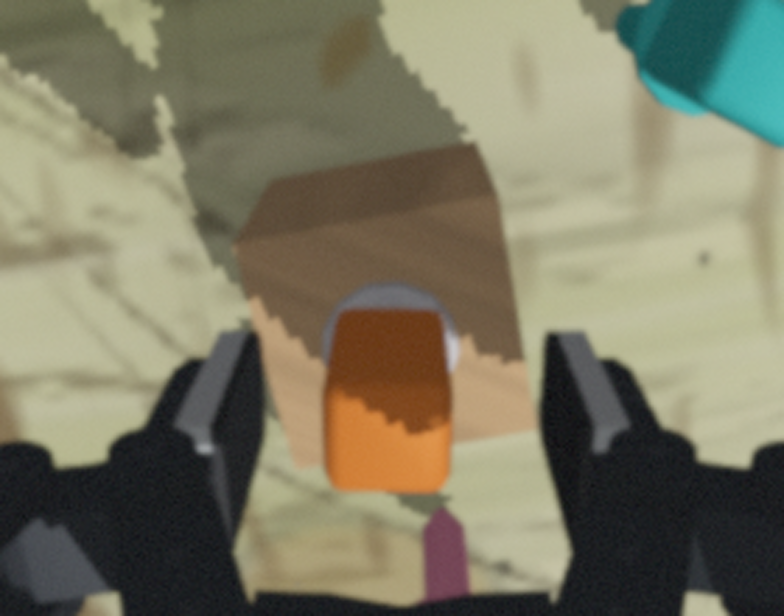

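```bash
python3 -m pendant '[40,0,-0.03,0,0,0,0,10,0,0,0,0,0,0,10,0,0,0,0,0,0,10,0,0,0,0,0,0,10,0,0,0,0,0,0]' 40
python3 - <<'E'
from h import *
from rig import *
d=get_image("wrist");pickle.dump(d,open("wrist3.pkl","wb"));crop(d,180,120,460,340,2.8,"pics/w3.png")
E
```

```text
time_s: 3.95
position: [0.4366, 0.261, 0.0596]
tool_rot: [[0.161, 0.987, 0.001], [0.987, -0.161, 0.0], [0.0, 0.001, -1.0]]
ft_force: [-2.0, -1.3, 5.3]
grip_width: 0.0192
```

View pics/w3.png

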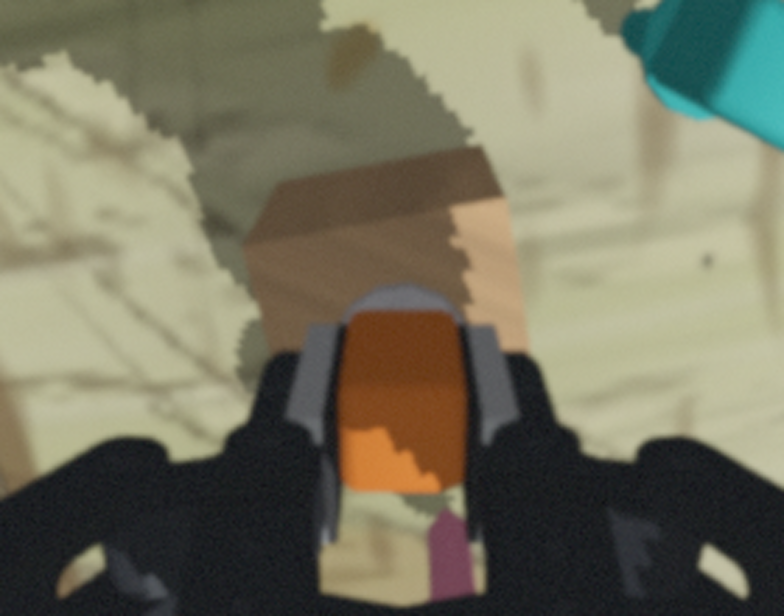

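Run:
```python
from h import *
from rig import *
t=pickle.load(open("top0.pkl","rb"));s=pickle.load(open("scene0.pkl","rb"))
print(atz(t,170+545/3.3,140+95/3.3,.06),atz(s,230+366/4,140+150/4,.06))
b=np.array([.6003,-.015]);y=np.radians(92.6);yy=np.array([np.cos(y),np.sin(y)]);print(b-yy*.0875)
st=observe();Rt=np.array(st["tool_rot"]);p=np.array(st["position"]);
show(plan(p+[0,0,.1],Rt,[0.597,-0.145,0.19],down(92),11))
```

```text
[ 0.60348406 -0.06871885  0.06      ] [ 0.60358957 -0.06734904  0.06      ]
[ 0.60426926 -0.10240992]
[-0.68, 0.41, -0.06, 0.0, -0.0, -0.13]
[-0.69, 0.39, -0.06, 0.0, -0.0, -0.13]
[-0.7, 0.38, -0.06, 0.0, -0.0, -0.13]
[-0.7, 0.37, -0.06, 0.0, -0.0, -0.13]
[-0.71, 0.36, -0.06, 0.0, -0.0, -0.13]
[-0.72, 0.34, -0.06, 0.0, -0.0, -0.13]
[-0.72, 0.33, -0.06, 0.0, -0.0, -0.13]
[-0.73, 0.32, -0.06, 0.0, -0.0, -0.13]
[-0.73, 0.31, -0.06, 0.0, -0.0, -0.13]
[-0.74, 0.29, -0.06, 0.0, -0.0, -0.13]
[-0.74, 0.28, -0.06, 0.0, -0.0, -0.13]
```

```bash
python3 -m pendant '[10,0,0,-0.4,0,0,0,10,0,0,-0.8,0,0,0,10,0,0,-0.8,0,0,0]' && python3 -m pendant '[10,-0.6,0.36,-0.1,0,0,-0.13,10,-0.63,0.38,-0.06,0,0,-0.13,10,-0.65,0.37,-0.06,0,0,-0.13,10,-0.66,0.36,-0.06,0,0,-0.13,10,-0.67,0.36,-0.06,0,0,-0.13,10,-0.67,0.34,-0.06,0,0,-0.13,10,-0.67,0.33,-0.06,0,0,-0.13,10,-0.68,0.32,-0.06,0,0,-0.13,10,-0.68,0.31,-0.06,0,0,-0.13,10,-0.69,0.29,-0.06,0,0,-0.13,10,-0.69,0.28,-0.06,0,0,-0.13,10,0,0,0,0,0,0]'
python3 -m pendant '[10,0,0,0,0,0,0]'
python3 - <<'E'
from h import *
from rig import *
d=get_image("wrist");pickle.dump(d,open("wrist4.pkl","wb"));cv2.imwrite("pics/w4.png",d["frame"][:,:,::-1])
E
```

```text
time_s: 4.3
position: [0.4359, 0.2608, 0.1598]
tool_rot: [[0.161, 0.987, -0.001], [0.987, -0.161, -0.0], [-0.001, -0.001, -1.0]]
ft_force: [0.7, 0.7, -1.1]
grip_width: 0.0195
time_s: 5.5
position: [0.5964, -0.1202, 0.1934]
tool_rot: [[-0.034, 0.999, 0.001], [0.999, 0.034, -0.001], [-0.001, 0.001, -1.0]]
ft_force: [-1.2, 0.4, -1.8]
grip_width: 0.0195
time_s: 5.6
position: [0.5951, -0.1165, 0.1933]
tool_rot: [[-0.036, 0.999, -0.001], [0.999, 0.036, 0.001], [0.001, -0.001, -1.0]]
ft_force: [0.2, 0.1, -1.0]
grip_width: 0.0191
```

View pics/w4.png

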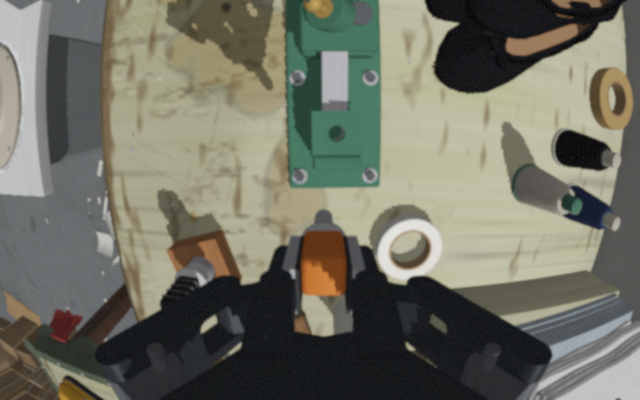

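Run:
```python
from h import *
d=pickle.load(open("wrist4.pkl","rb"))
crop(d,275,0,395,310,2.5,"pics/w4c.png")
crop(d,290,85,390,195,5,"pics/w4d.png")
```

```text
(no output)
```

View pics/w4d.png

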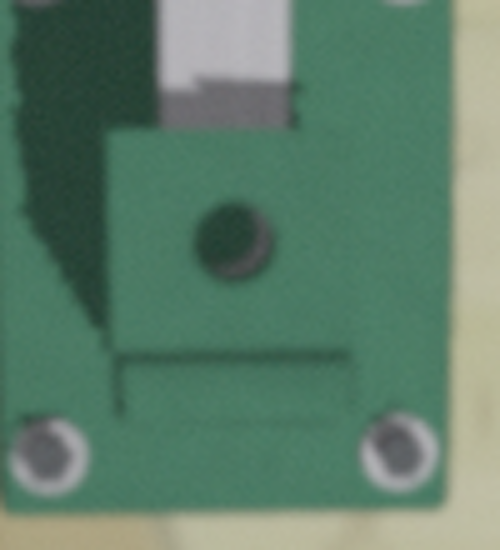

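View pics/w4c.png

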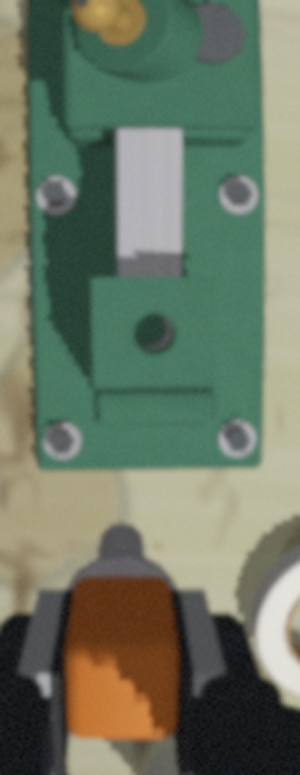

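```bash
python3 - <<'E'
from h import *
d=pickle.load(open("wrist4.pkl","rb"))
p=np.array([0.5951,-0.1165,0.1933]);Rt=np.array([[-0.036,.999,-.001],[.999,.036,.001],[.001,-.001,-1]])
print("hole",atz(d,290+234/5,85+242/5,.06,True))
quad(d,[(290+a/5,85+b/5) for a,b in((106,130),(348,128),(350,350),(116,354))],.06)
quad(d,[(290+a/5,85+b/5) for a,b in((48,454),(399,450))],.012)
for ox in(-.003,0,.003):
    f=lambda x,y,z:tuple(np.round(proj(d,p+Rt@np.array([x+ox,y,z]),True),1))
    print(ox,"tip",f(0.0025,0,.0576),"collarfront",f(.013,0,.0076),"topfront",f(.01,0,-.0284),"topback",f(-.01,0,-.0284), "shank front bottom of collar",f(.006,0,.0096))
E
python3 - <<'E'
from h import *
d=pickle.load(open("wrist4.pkl","rb"))
crop(d,285,195,365,305,6,"pics/w4e.png")
E
```

```text
hole [ 0.60649696 -0.06632637  0.06      ]
[[583.2, -47.1], [625.8, -45.0], [628.2, -84.9], [586.1, -87.3]] c [605.9 -66.1]
 len 42.7 ang 2.8
 len 40.0 ang -86.6
 len 42.2 ang -176.8
 len 40.2 ang 94.2
[[570.8, -116.7], [646.1, -113.1]] c [ 608.4 -114.9]
 len 75.4 ang 2.7
 len 75.4 ang -177.3
-0.003 tip (np.float64(321.5), np.float64(215.9)) collarfront (np.float64(320.9), np.float64(229.5)) topfront (np.float64(320.3), np.float64(268.5)) topback (np.float64(320.6), np.float64(306.6)) shank front bottom of collar (np.float64(321.0), np.float64(240.1))
0 tip (np.float64(321.5), np.float64(211.8)) collarfront (np.float64(320.9), np.float64(224.1)) topfront (np.float64(320.3), np.float64(262.3)) topback (np.float64(320.6), np.float64(301.2)) shank front bottom of collar (np.float64(321.0), np.float64(235.0))
0.003 tip (np.float64(321.5), np.float64(207.6)) collarfront (np.float64(320.8), np.float64(218.7)) topfront (np.float64(320.2), np.float64(255.9)) topback (np.float64(320.5), np.float64(295.8)) shank front bottom of collar (np.float64(320.9), np.float64(229.8))
```

View pics/w4e.png

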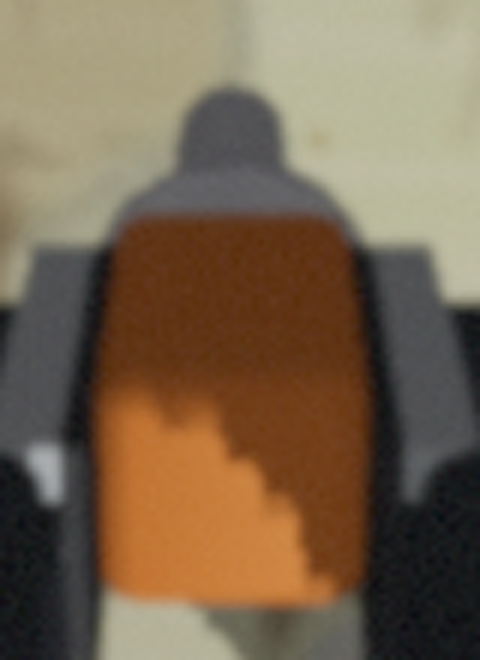

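```bash
python3 -c "
from rig import *
s=observe();print(s['position'],s['tool_rot'],s['time_s'])"
python3 -m pendant '[10,0.24,0.06,0.2,0,0,0,10,0.24,0.06,0.3,0,0,0,10,0.25,0.06,0.3,0,0,0,10,0.24,0.05,0.3,0,0,0,10,0,0,0.16,0,0,0,10,0,0,0,0,0,0,10,0,0,0,0,0,0]'
python3 - <<'E'
from h import *
from rig import *
print(observe()["position"])
d=get_image("wrist");pickle.dump(d,open("wrist5.pkl","wb"));crop(d,250,150,400,310,3.7,"pics/w5.png")
d=get_image("scene");pickle.dump(d,open("scene5.pkl","wb"));crop(d,260,140,380,240,6,"pics/s5.png")
E
```

```text
[ 0.59492863 -0.11565942  0.19350302] [[-3.74076787e-02  9.99299702e-01 -8.78719541e-04]
 [ 9.99299870e-01  3.74082367e-02  6.27298054e-04]
 [ 6.59730107e-04 -8.54638559e-04 -9.99999417e-01]] 5.65
time_s: 6.35
position: [0.6051, -0.0672, 0.1312]
tool_rot: [[-0.038, 0.999, 0.001], [0.999, 0.038, -0.0], [-0.0, 0.001, -1.0]]
ft_force: [0.0, -0.5, -1.1]
grip_width: 0.0196
[ 0.60510293 -0.06723359  0.13121005]
```

View pics/w5.png

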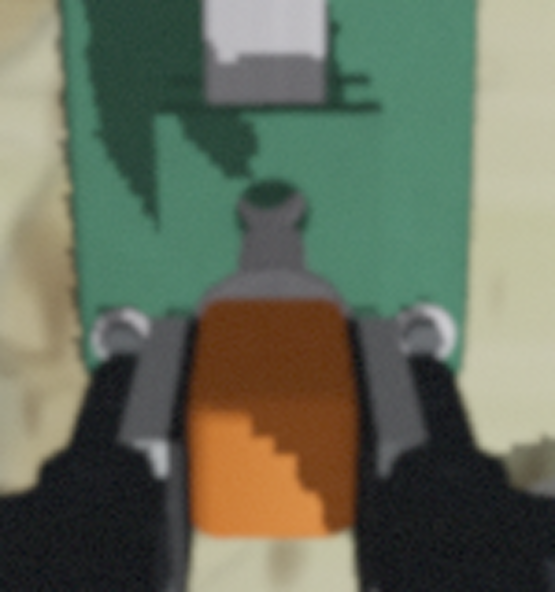

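View pics/s5.png

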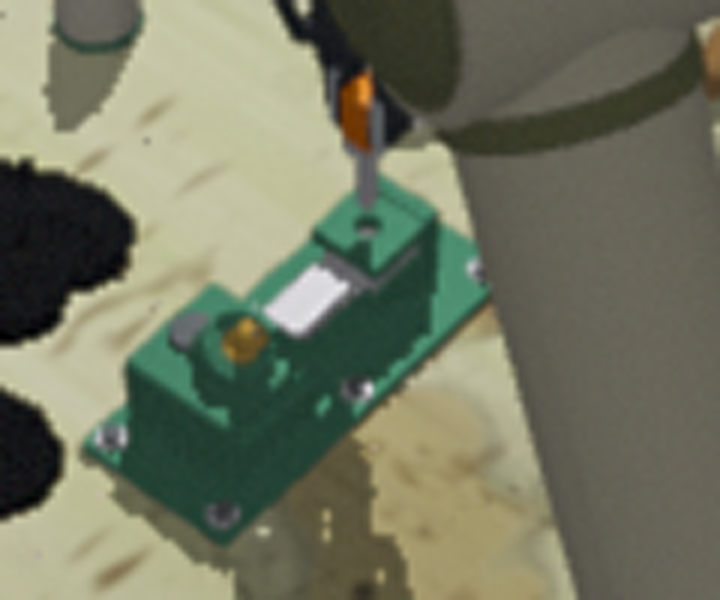

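```bash
python3 - <<'E'
from h import *
from rig import *
d=pickle.load(open("wrist5.pkl","rb"));st=observe();p=np.array(st["position"]);Rt=np.array(st["tool_rot"])
h=lambda y:np.array([.6063,-.0663+y,.06])
c=lambda uv:tuple(np.round([(uv[0]-250)*3.7,(uv[1]-150)*3.7],0))
print("hole edges expected",c(proj(d,h(.007),True)),c(proj(d,h(-.007),True)),c(proj(d,h(0)+[.007,0,0],True)))
print("hole top edge", atz(d,250+272/3.7,150+180/3.7,.06,True),"L/R",atz(d,250+235/3.7,150+207/3.7,.06,True),atz(d,250+309/3.7,150+207/3.7,.06,True))
for ox in(0,.0013,.003):
    f=lambda x,z:c(proj(d,p+Rt@np.array([ox+x,.0014,z]),True))
    print(ox,"tip front",f(.0025,.0576),"tip back",f(-.0025,.0576),"taper top front",f(.006,.0496),"collar front",f(.013,.0076),"topfront",f(.01,-.0284),"topback",f(-.01,-.0284))
E
python3 - <<'E'
from h import *
d=pickle.load(open("wrist5.pkl","rb"));crop(d,300,190,350,240,12,"pics/w5b.png")
E
```

```text
hole edges expected (np.float64(272.0), np.float64(180.0)) (np.float64(270.0), np.float64(247.0)) (np.float64(307.0), np.float64(215.0))
hole top edge [ 0.60621426 -0.05939832  0.06      ] L/R [ 0.59916688 -0.06517038  0.06      ] [ 0.61365423 -0.06466075  0.06      ]
0 tip front (np.float64(273.0), np.float64(232.0)) tip back (np.float64(273.0), np.float64(257.0)) taper top front (np.float64(273.0), np.float64(228.0)) collar front (np.float64(273.0), np.float64(278.0)) topfront (np.float64(274.0), np.float64(420.0)) topback (np.float64(274.0), np.float64(564.0))
0.0013 tip front (np.float64(273.0), np.float64(225.0)) tip back (np.float64(273.0), np.float64(251.0)) taper top front (np.float64(273.0), np.float64(221.0)) collar front (np.float64(273.0), np.float64(269.0)) topfront (np.float64(274.0), np.float64(410.0)) topback (np.float64(274.0), np.float64(556.0))
0.003 tip front (np.float64(273.0), np.float64(216.0)) tip back (np.float64(273.0), np.float64(242.0)) taper top front (np.float64(273.0), np.float64(212.0)) collar front (np.float64(273.0), np.float64(258.0)) topfront (np.float64(274.0), np.float64(397.0)) topback (np.float64(274.0), np.float64(544.0))
```

View pics/w5b.png

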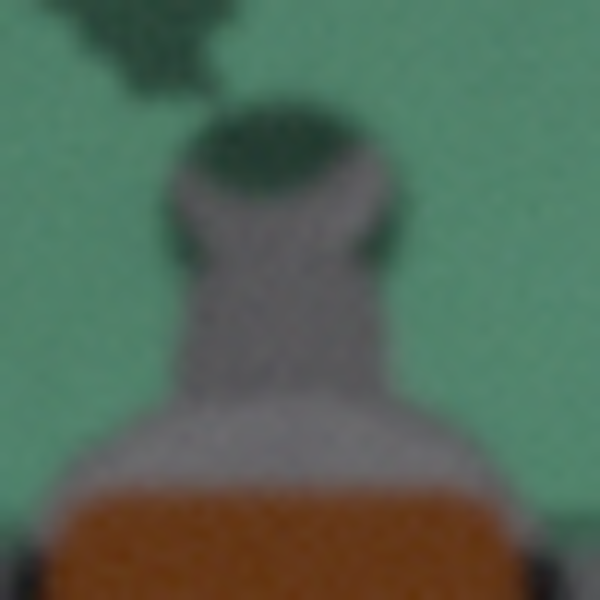

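```bash
python3 -m pendant '[10,-0.01,0,0.15,0,0,0,10,0,0,0.15,0,0,0,10,0,0,0.1,0,0,0,10,0,0,0,0,0,0]'
```

```text
time_s: 6.85
position: [0.6046, -0.0678, 0.1097]
tool_rot: [[-0.037, 0.999, -0.002], [0.999, 0.037, 0.001], [0.001, -0.002, -1.0]]
ft_force: [-0.2, -0.2, -0.6]
grip_width: 0.0189
```

```bash
python3 -m pendant '[10,0,0,0.1,0,0,0,10,0,0,0.1,0,0,0,10,0,0,0.1,0,0,0,10,0,0,0,0,0,0]';python3 -m pendant '[10,0,0,0.1,0,0,0,10,0,0,0.1,0,0,0,10,0,0,0,0,0,0]'
```

```text
time_s: 7.25
position: [0.6047, -0.0677, 0.095]
tool_rot: [[-0.038, 0.999, -0.001], [0.999, 0.038, 0.0], [0.0, -0.001, -1.0]]
ft_force: [-0.4, -0.5, -0.8]
grip_width: 0.0193
time_s: 7.55
position: [0.6047, -0.0677, 0.085]
tool_rot: [[-0.037, 0.999, -0.001], [0.999, 0.037, 0.0], [0.0, -0.001, -1.0]]
ft_force: [-1.1, 0.2, -0.9]
grip_width: 0.0196
```

```bash
python3 -m pendant '[10,0,0,0.1,0,0,0,10,0,0,0.1,0,0,0,10,0,0,0,0,0,0]';python3 -m pendant '[10,0,0,0.06,0,0,0,10,0,0,0.04,0,0,0,10,0,0,0.04,0,0,0,10,0,0,0,0,0,0]'
```

```text
time_s: 7.85
position: [0.6046, -0.0677, 0.075]
tool_rot: [[-0.038, 0.999, -0.001], [0.999, 0.038, 0.0], [0.0, -0.001, -1.0]]
ft_force: [0.6, -0.3, -0.9]
grip_width: 0.0195
time_s: 8.25
position: [0.6051, -0.0678, 0.0696]
tool_rot: [[-0.038, 0.999, 0.001], [0.999, 0.038, -0.0], [-0.0, 0.001, -1.0]]
ft_force: [-3.2, 1.2, 4.8]
grip_width: 0.019
```

```bash
python3 -m pendant '[10,0,0,0.02,0,0,0,10,0,0,0,0,0,0]'; python3 -m pendant '[40,0,0,0,0,0,0,50,0,0,0,0,0,0,50,0,0,0,0,0,0]'
python3 - <<'E'
from h import *
from rig import *
d=get_image("wrist");pickle.dump(d,open("wrist6.pkl","wb"));crop(d,220,150,430,310,3.7,"pics/w6.png")
E
```

```text
time_s: 8.45
position: [0.6051, -0.0678, 0.0696]
tool_rot: [[-0.038, 0.999, 0.001], [0.999, 0.038, -0.001], [-0.001, 0.001, -1.0]]
ft_force: [-6.0, 1.0, 12.4]
grip_width: 0.0192
time_s: 8.75
position: [0.605, -0.0678, 0.0677]
tool_rot: [[-0.038, 0.999, -0.0], [0.999, 0.038, 0.0], [0.0, -0.0, -1.0]]
ft_force: [0.1, 0.4, 1.0]
grip_width: 0.0498
```

View pics/w6.png

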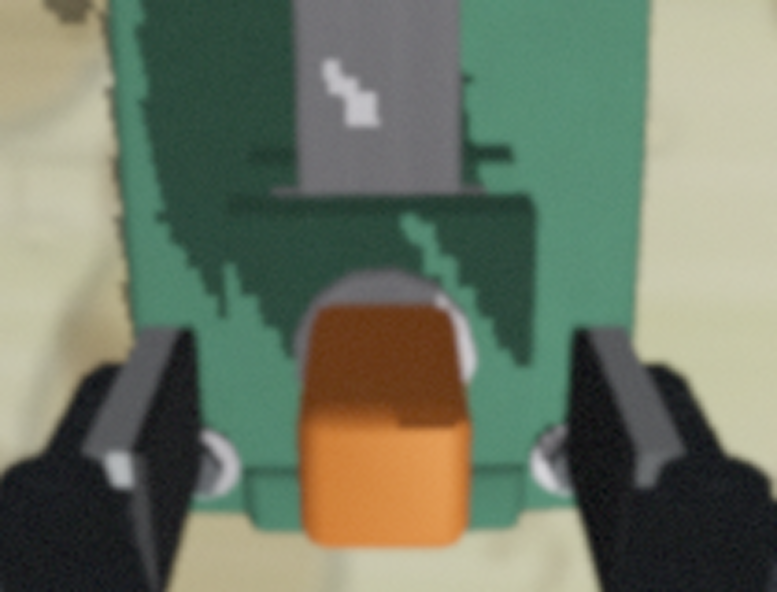

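```bash
python3 -m pendant '[60,0,0,-0.2,0,0,0,60,0,0,-0.6,0,0,0,60,0.2,0,-0.8,0,0,0,60,0.2,0,-0.8,0,0,0,60,0.2,0,-0.4,0,0,0,60,0,0,0,0,0,0,60,0,0,0,0,0,0]'
python3 - <<'E'
from h import *
from rig import *
print(observe()["position"])
d=get_image("wrist");pickle.dump(d,open("wrist7.pkl","wb"));cv2.imwrite("pics/w7.png",d["frame"][:,:,::-1]);crop(d,265,50,405,190,4.2,"pics/w7c.png")
crop(d,265,160,405,320,3.7,"pics/w7d.png")
E
```

```text
time_s: 9.5
position: [0.6037, -0.0378, 0.2078]
tool_rot: [[-0.038, 0.999, 0.0], [0.999, 0.038, -0.0], [-0.0, 0.0, -1.0]]
ft_force: [-0.6, -0.5, -0.2]
grip_width: 0.0603
[ 0.60369932 -0.03777674  0.2078201 ]
```

View pics/w7.png

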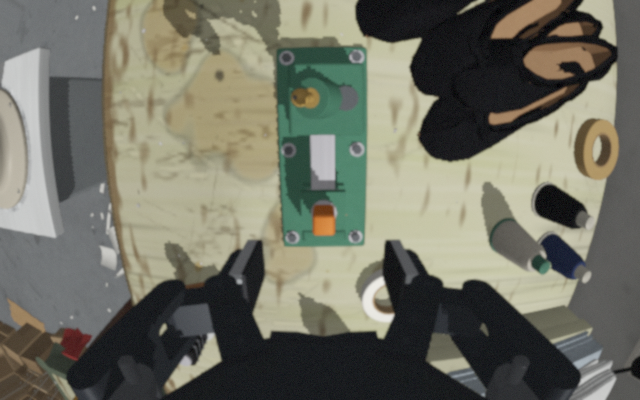

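View pics/w7c.png

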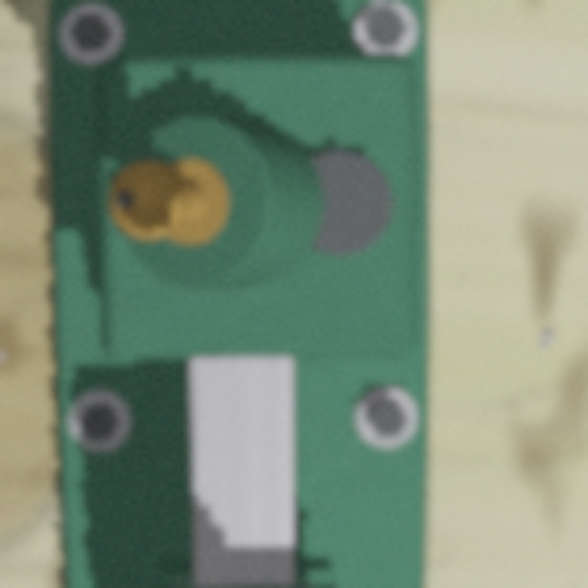

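View pics/w7d.png

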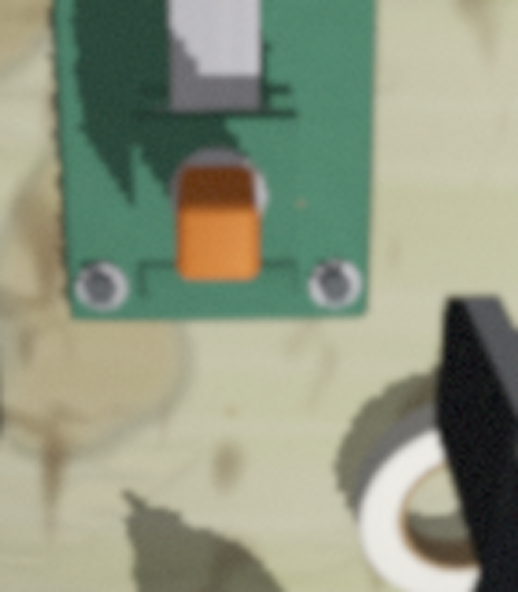

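Run:
```python
from h import *
d=pickle.load(open("wrist7.pkl","rb"))
f=lambda a,b:(265+a/4.2,50+b/4.2)
g=lambda a,b:(265+a/3.7,160+b/3.7)
quad(d,[f(91,33),f(384,28),f(386,416),f(100,421)],.011)
quad(d,[f(91,33),f(384,28),g(335,283),g(100,286)],.011)
b=atz(d,*f(149,201),.0879,True);print("ball",b)
y=np.radians(2.8);ax=np.array([-.5*np.cos(y),-.5*np.sin(y),.866]);o=b-.016*ax;print("origin",o)
print("tip",proj(d,o+.024*ax,True),"base",proj(d,o,True),"tip crop",(np.array(proj(d,o+.024*ax,True))-[265,50])*4.2,(np.array(proj(d,o,True))-[265,50])*4.2)
# project boss circle
e1=np.cross(ax,[0,0,1]);e1/=np.linalg.norm(e1);e2=np.cross(ax,e1)
im=cv2.imread("pics/w7c.png")
for r,h,c in((.019,0,(255,255,255)),(.008,.016,(0,0,255)),(.0045,.024,(255,0,0))):
    for a in np.linspace(0,2*np.pi,60):
        q=o+h*ax+r*(np.cos(a)*e1+np.sin(a)*e2); u=(np.array(proj(d,q,True))-[265,50])*4.2; cv2.circle(im,tuple(int(x) for x in u),1,c,-1)
cv2.imwrite("pics/w7o.png",im)
t=pickle.load(open("top0.pkl","rb"));s=pickle.load(open("scene0.pkl","rb"))
print("top",atz(t,298,174,.0879),"scene",atz(s,230+285/4,140+226/4,.0879))
W=cloud(d,True);m=W[93:103,293:316].reshape(-1,3);m=m[m[:,2]>.088];print(len(m),m.mean(0),m[:,2].max(),m.min(0),m.max(0))
# fork seated pin
print("grip top",atz(d,*g(217,245),.098,True))
```

```text
[[560.9, 89.3], [636.0, 93.2], [641.0, -9.0], [565.9, -13.0]] c [600.9  40.1]
 len 75.2 ang 3.0
 len 102.3 ang -87.2
 len 75.2 ang -177.0
 len 102.4 ang 92.8
[[560.9, 89.3], [636.0, 93.2], [646.2, -113.2], [570.2, -117.0]] c [603.3 -11.9]
 len 75.2 ang 3.0
 len 206.7 ang -87.2
 len 76.0 ang -177.2
 len 206.5 ang 92.6
ball [0.5830136  0.04249753 0.0879    ]
origin [0.59100405 0.04288833 0.074044  ]
tip (np.float64(294.9571156232721), np.float64(97.71609028996735)) base (np.float64(310.7166870149317), np.float64(98.17291506199612)) tip crop [125.81988562 200.40757922] [192.01008546 202.32624326]
top [0.58219406 0.04287357 0.0879    ] scene [0.5802635  0.04489393 0.0879    ]
160 [0.58357547 0.04262828 0.09387256] 0.09678387381510878 [0.57706817 0.03878751 0.08801933] [0.59020463 0.04673832 0.09678387]
grip top [ 0.60623178 -0.06658605  0.098     ]
```

View pics/w7o.png

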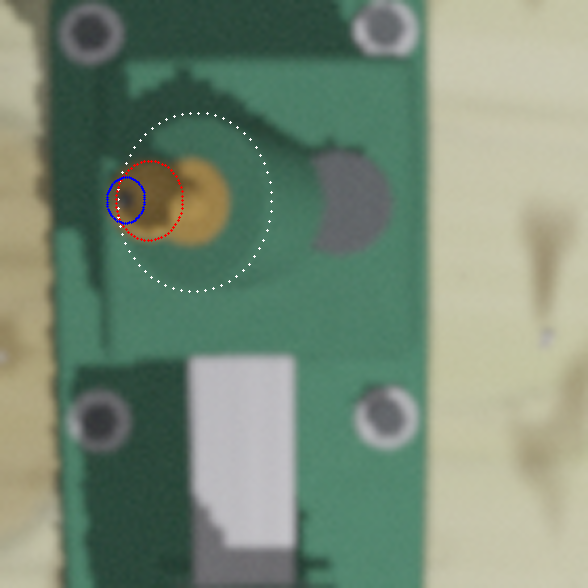

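Run:
```python
from h import *
from rig import *
st=observe();Rt=np.array(st["tool_rot"]);p=np.array(st["position"])
show(plan(p,Rt,[0.447,-0.225,0.25],Rt,6))
```

```text
[-0.6, -0.54, -0.14, 0.0, 0.0, 0.0]
[-0.6, -0.54, -0.14, 0.0, 0.0, 0.0]
[-0.6, -0.54, -0.14, 0.0, 0.0, 0.0]
[-0.6, -0.54, -0.14, 0.0, 0.0, 0.0]
[-0.6, -0.54, -0.14, 0.0, 0.0, 0.0]
[-0.6, -0.54, -0.14, 0.0, 0.0, 0.0]
```

```bash
python3 -m pendant '[60,-0.6,-0.54,-0.14,0,0,0,60,-0.6,-0.54,-0.14,0,0,0,60,-0.6,-0.54,-0.14,0,0,0,60,-0.6,-0.54,-0.14,0,0,0,60,-0.6,-0.54,-0.14,0,0,0,60,-0.6,-0.54,-0.14,0,0,0,60,0,0,0,0,0,0,60,0,0,0,0,0,0]'
python3 - <<'E'
from h import *
from rig import *
print(observe()["position"])
d=get_image("wrist");pickle.dump(d,open("wrist8.pkl","wb"));cv2.imwrite("pics/w8.png",d["frame"][:,:,::-1]);crop(d,250,100,400,250,4,"pics/w8c.png")
E
```

```text
time_s: 10.35
position: [0.4482, -0.2243, 0.2489]
tool_rot: [[-0.035, 0.999, -0.001], [0.999, 0.035, 0.001], [0.001, -0.001, -1.0]]
ft_force: [0.4, -0.2, 1.0]
grip_width: 0.06
[ 0.4481647  -0.22433494  0.24887545]
```

View pics/w8.png

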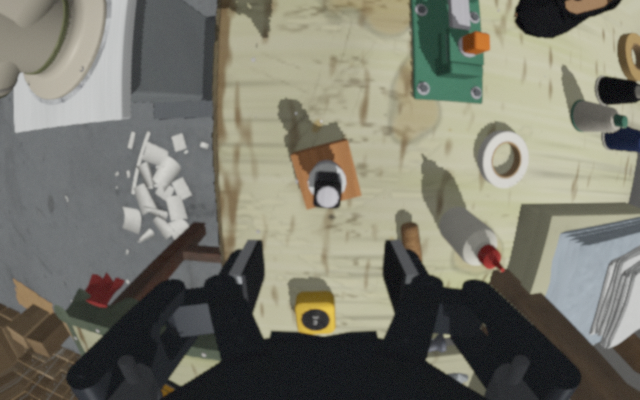

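View pics/w8c.png

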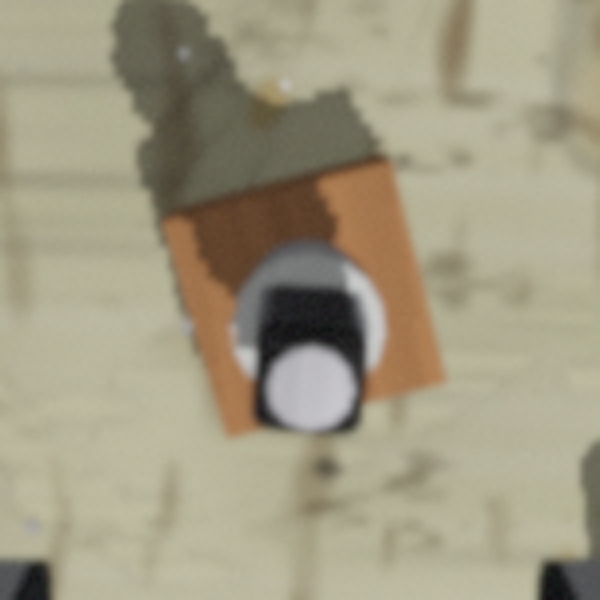

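Run:
```python
from h import *
from rig import *
d=pickle.load(open("wrist8.pkl","rb"))
f=lambda a,b:(250+a/4,100+b/4)
b=atz(d,*f(310,387),.122,True);print("button",b)
h=quad(d,[f(165,213),f(387,157),f(442,382),f(230,436)],.03)
e=quad(d,[f(256,425),f(360,432)],.118)
st=observe();p=np.array(st["position"]);Rt=np.array(st["tool_rot"]);print(Rt.T@(b-p))
im=cv2.imread("pics/w8c.png")
for yaw,c in((-2,(0,0,255)),(-8,(255,0,0)),(2,(0,255,0))):
  a=np.radians(yaw);M=np.array([[np.cos(a),-np.sin(a)],[np.sin(a),np.cos(a)]])
  for z in(.118,.063):
    q=[]
    for s in((1,1),(1,-1),(-1,-1),(-1,1)):
      xy=b[:2]+M@(np.array(s)*.013);u=(np.array(proj(d,[*xy,z],True))-[250,100])*4;q.append(u)
    cv2.polylines(im,[np.int32(q)],True,c,1)
cv2.imwrite("pics/w8o.png",im)
```

```text
button [ 0.45323195 -0.23094404  0.122     ]
[[410.7, -205.6], [475.2, -187.0], [495.4, -254.6], [431.3, -274.1]] c [ 453.2 -230.3]
 len 67.2 ang 16.1
 len 70.6 ang -73.4
 len 67.0 ang -163.2
 len 71.5 ang 106.7
[[441.1, -241.7], [465.3, -242.6]] c [ 453.2 -242.1]
 len 24.2 ang -2.2
 len 24.2 ang 177.8
[-0.0077116   0.00448489  0.12684109]
```

View pics/w8o.png

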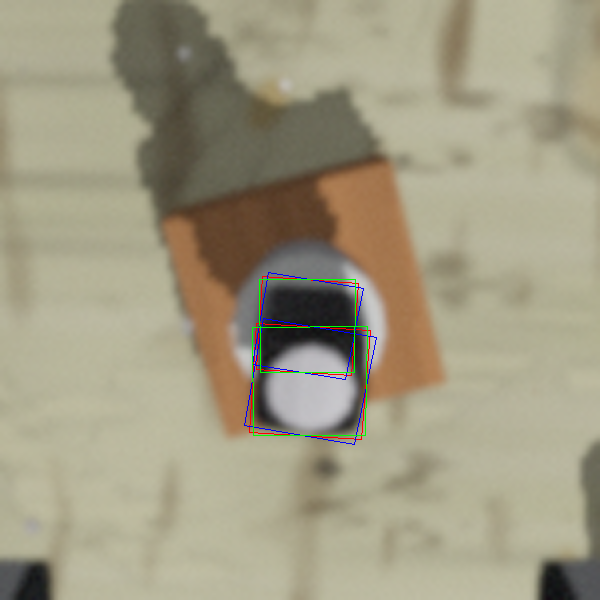

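```bash
python3 -m pendant '[60,-0.15,0.06,0.3,0,0,0,60,0,0,0.7,0,0,0.5,60,0,0,0.8,0,0,0,60,0,0,0.8,0,0,0,60,0,0,0.6,0,0,0,60,0,0,0.3,0,0,0,60,0,0,0.12,0,0,0,60,0,0,0,0,0,0]'
python3 - <<'E'
from h import *
from rig import *
d=get_image("wrist");pickle.dump(d,open("wrist9.pkl","wb"));crop(d,180,120,460,340,2.8,"pics/w9.png")
E
```

```text
time_s: 11.2
position: [0.4523, -0.2303, 0.0681]
tool_rot: [[0.031, 1.0, -0.001], [1.0, -0.031, 0.001], [0.001, -0.001, -1.0]]
ft_force: [0.5, 0.1, 0.6]
grip_width: 0.0601
```

View pics/w9.png

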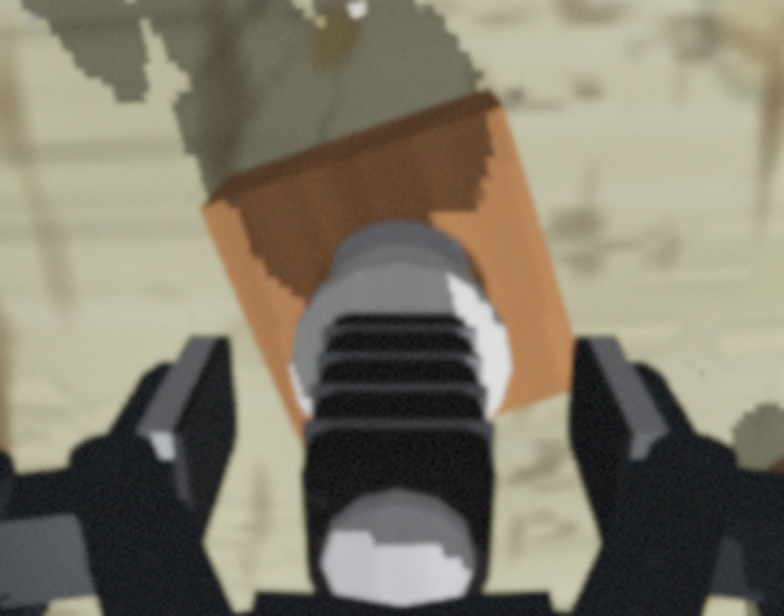

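```bash
python3 -m pendant '[45,0,0,0,0,0,0,20,0,0,0,0,0,0,20,0,0,0,0,0,0,20,0,0,0,0,0,0,20,0,0,0,0,0,0]' 100; python3 -m pendant '[20,0,0,-0.1,0,0,0,20,0,0,-0.2,0,0,0,20,0,0,-0.4,0,0,0,20,0,0,-0.6,0,0,0,20,0,0,-0.6,0,0,0,20,0,0,-0.6,0,0,0,20,0,0,0,0,0,0,20,0,0,0,0,0,0]'
python3 - <<'E'
from h import *
from rig import *
print(observe()["ft_force"])
d=get_image("wrist");pickle.dump(d,open("wrist10.pkl","wb"));crop(d,180,120,460,340,2.8,"pics/w10.png")
E
```

```text
time_s: 11.75
position: [0.4525, -0.2314, 0.0697]
tool_rot: [[0.032, 0.999, 0.002], [0.999, -0.032, -0.001], [-0.001, 0.002, -1.0]]
ft_force: [-0.4, 0.8, 6.1]
grip_width: 0.0252
time_s: 12.55
position: [0.4517, -0.2309, 0.1937]
tool_rot: [[0.032, 0.999, -0.0], [0.999, -0.032, -0.0], [-0.0, -0.0, -1.0]]
ft_force: [-1.3, 0.2, -3.7]
grip_width: 0.0251
[-1.3370471   0.22404446 -3.70009852]
```

View pics/w10.png

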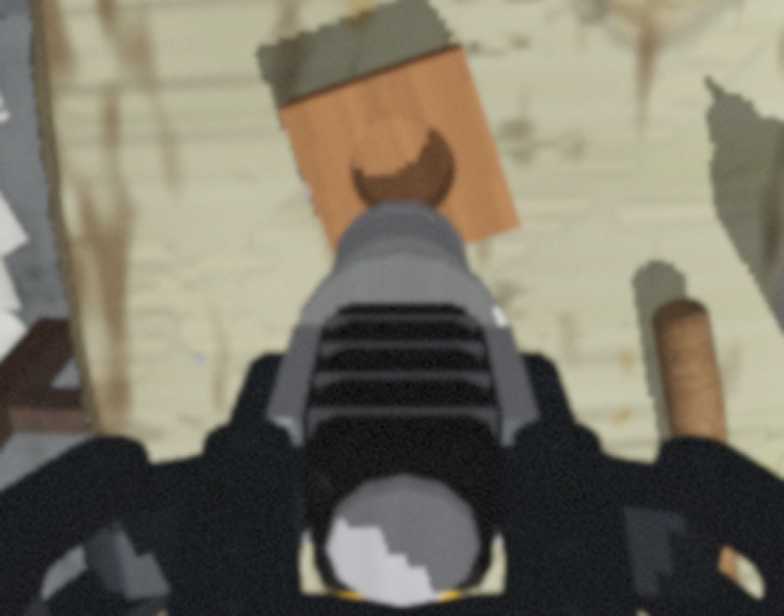

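Run:
```python
from h import *
from rig import *
d=pickle.load(open("wrist10.pkl","rb"));st=observe();p=np.array(st["position"]);Rt=np.array(st["tool_rot"])
f=lambda x,y,z:tuple(np.round((np.array(proj(d,p+Rt@np.array([x,y,z]),True))-[180,120])*2.8,0))
for ox in(-.002,0,.002):
  print(ox,"nose bottom front",f(ox+.017,0,.0597),"nose top front(30)",f(ox+.017,0,.0297),"flange front",f(ox+.021,0,.0067),"grip bottom front",f(ox+.013,0,.0067),"grip top front",f(ox+.013,0,-.0483),"grip top back",f(ox-.013,0,-.0483),"button c",f(ox,0,-.0523), "flange L,R",f(ox,-.021,.0117),f(ox,.021,.0117))
```

```text
-0.002 nose bottom front (np.float64(395.0), np.float64(204.0)) nose top front(30) (np.float64(394.0), np.float64(242.0)) flange front (np.float64(393.0), np.float64(260.0)) grip bottom front (np.float64(393.0), np.float64(301.0)) grip top front (np.float64(390.0), np.float64(461.0)) grip top back (np.float64(392.0), np.float64(610.0)) button c (np.float64(391.0), np.float64(558.0)) flange L,R (np.float64(288.0), np.float64(352.0)) (np.float64(500.0), np.float64(352.0))
0 nose bottom front (np.float64(395.0), np.float64(196.0)) nose top front(30) (np.float64(394.0), np.float64(233.0)) flange front (np.float64(393.0), np.float64(250.0)) grip bottom front (np.float64(393.0), np.float64(291.0)) grip top front (np.float64(390.0), np.float64(448.0)) grip top back (np.float64(392.0), np.float64(600.0)) button c (np.float64(390.0), np.float64(547.0)) flange L,R (np.float64(287.0), np.float64(343.0)) (np.float64(500.0), np.float64(342.0))
0.002 nose bottom front (np.float64(395.0), np.float64(188.0)) nose top front(30) (np.float64(394.0), np.float64(224.0)) flange front (np.float64(393.0), np.float64(240.0)) grip bottom front (np.float64(393.0), np.float64(281.0)) grip top front (np.float64(390.0), np.float64(434.0)) grip top back (np.float64(391.0), np.float64(589.0)) button c (np.float64(390.0), np.float64(535.0)) flange L,R (np.float64(287.0), np.float64(334.0)) (np.float64(501.0), np.float64(333.0))
```

```bash
cat >> h.py <<'E'
YB=np.radians(2.75)
N=np.array([-.5*np.cos(YB),-.5*np.sin(YB),np.sqrt(.75)])
BY=np.array([-np.sin(YB),np.cos(YB),0])
RP=np.stack([BY,np.cross(-N,BY),-N],1)
E
python3 - <<'E'
from h import *
from rig import *
print(RP)
st=observe();Rt=np.array(st["tool_rot"]);p=np.array(st["position"])
o=np.array([.5896,.0429,.074]);T=o+N*(.06+.0597)+BY*.0005;print(T)
show(plan(p,Rt,T,RP,10))
E
```

```text
[[-0.04797813  0.86502808  0.49942419]
 [ 0.99884839  0.04155028  0.02398906]
 [ 0.          0.5        -0.8660254 ]]
[0.52979494 0.04052793 0.17766324]
[0.55, 0.14, 0.03, -0.38, 0.01, -0.06]
[0.55, 0.14, 0.04, -0.38, 0.01, -0.06]
[0.54, 0.14, 0.05, -0.38, 0.01, -0.06]
[0.54, 0.15, 0.06, -0.38, 0.01, -0.06]
[0.54, 0.15, 0.07, -0.38, 0.01, -0.06]
[0.54, 0.15, 0.07, -0.38, 0.01, -0.06]
[0.54, 0.15, 0.08, -0.38, 0.01, -0.06]
[0.54, 0.15, 0.09, -0.38, 0.01, -0.06]
[0.54, 0.15, 0.1, -0.38, 0.01, -0.06]
[0.54, 0.14, 0.11, -0.38, 0.01, -0.06]
```

```bash
python3 -m pendant '[20,0.55,0.14,0.03,-0.38,0.01,-0.06,20,0.55,0.14,0.04,-0.38,0.01,-0.06,20,0.54,0.14,0.05,-0.38,0.01,-0.06,20,0.54,0.15,0.06,-0.38,0.01,-0.06,20,0.54,0.15,0.07,-0.38,0.01,-0.06,20,0.54,0.15,0.07,-0.37,0.01,-0.06,20,0.54,0.15,0.08,-0.37,0.01,-0.06,20,0.54,0.15,0.09,-0.37,0.01,-0.06,20,0.54,0.15,0.1,-0.37,0.01,-0.06,20,0.54,0.14,0.11,-0.37,0.01,-0.06,20,0,0,0,0,0,0,20,0,0,0,0,0,0]'
python3 -m pendant '[20,0,0,0,0,0,0]'
python3 - <<'E'
from h import *
from rig import *
st=observe();Rt=np.array(st["tool_rot"]);p=np.array(st["position"]);print(p,np.degrees(R.from_matrix(Rt.T@RP).as_rotvec()),st["q"])
o=np.array([.5896,.0429,.074]);print("mouth rel nip",RP.T@(p+Rt@np.array([-.0005,0,.0597])-o))
d=get_image("wrist");pickle.dump(d,open("wrist11.pkl","wb"));cv2.imwrite("pics/w11.png",d["frame"][:,:,::-1])
d=get_image("scene");pickle.dump(d,open("scene11.pkl","wb"));crop(d,260,120,400,250,5,"pics/s11.png")
E
```

```text
time_s: 13.8
position: [0.5297, 0.0408, 0.1762]
tool_rot: [[-0.052, 0.867, 0.496], [0.999, 0.049, 0.019], [-0.008, 0.497, -0.868]]
ft_force: [-0.1, -0.8, -2.9]
grip_width: 0.025
time_s: 13.9
position: [0.5304, 0.0398, 0.1771]
tool_rot: [[-0.051, 0.866, 0.498], [0.999, 0.048, 0.018], [-0.008, 0.498, -0.867]]
ft_force: [0.6, 0.1, -2.3]
grip_width: 0.0249
[0.53036274 0.03977733 0.17710672] [-0.10095573  0.32680241  0.36612547] [-11.93796278  13.13204394 104.25547248  12.4549865   34.08556625
 -23.52506018]
mouth rel nip [-1.11780693e-03  8.08132400e-05 -5.92563792e-02]
```

View pics/w11.png

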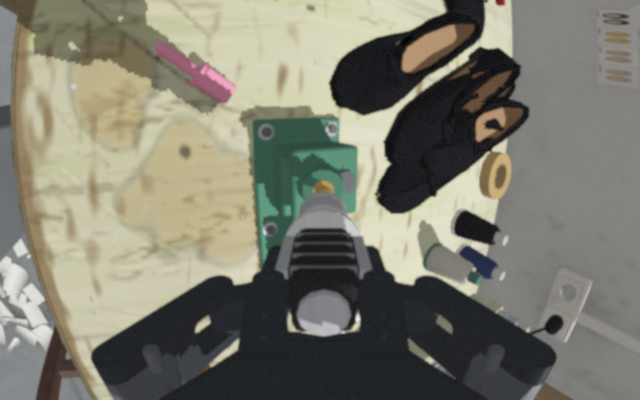

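View pics/s11.png

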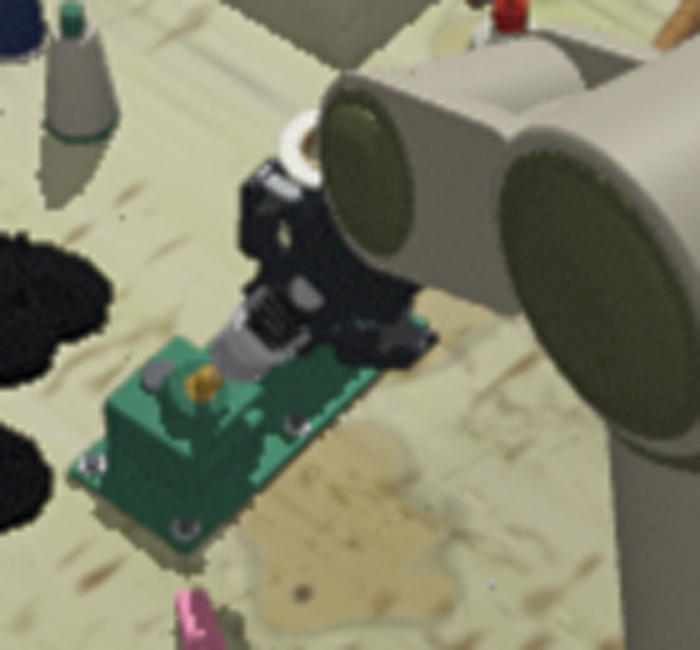

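```bash
cat > ov.py <<'E'
from h import *
from rig import *
def ov(d,p,Rt,o,box,s,name,ml=.0597,g=(-.0005,.0014)):
    x0,y0,x1,y1=box;im=cv2.resize(d["frame"][y0:y1,x0:x1,::-1],None,fx=s,fy=s,interpolation=cv2.INTER_CUBIC)
    def circ(c,e1,e2,r,col):
        q=[(np.array(proj(d,c+r*(np.cos(a)*e1+np.sin(a)*e2),True))-[x0,y0])*s for a in np.linspace(0,2*np.pi,80)]
        for u in q: cv2.circle(im,tuple(int(v) for v in u),1,col,-1)
    for r,h,c in((.019,0,(255,255,255)),(.008,.016,(0,0,255))): circ(o+h*N,BY,np.cross(N,BY),r,c)
    cg=p+Rt@np.array([g[0],g[1],0])
    for r,z,c in((.017,ml,(255,0,255)),(.021,ml-.053,(0,255,255))): circ(cg+Rt[:,2]*z,Rt[:,0],Rt[:,1],r,c)
    cv2.imwrite(name,im)
E
python3 - <<'E'
from ov import *
d=pickle.load(open("wrist11.pkl","rb"));st=observe();p=np.array(st["position"]);Rt=np.array(st["tool_rot"])
# apparent nipple in world when camera is biased by tool-frame b=(0,.0014): true + Rt b
o=np.array([.5896,.0429,.074])+Rt@np.array([0,.0014,0])
ov(d,p,Rt,o,(240,110,390,260),4,"pics/w11o.png")
crop(d,240,110,390,260,4,"pics/w11c.png")
E
```

```text
(no output)
```

View pics/w11o.png

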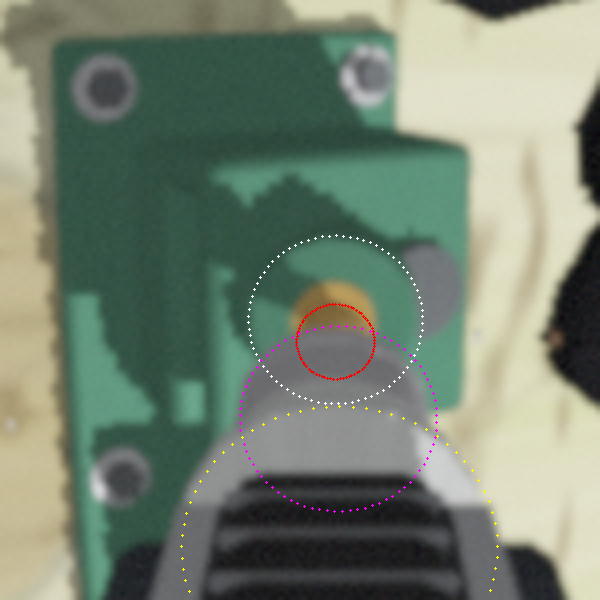

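View pics/w11c.png

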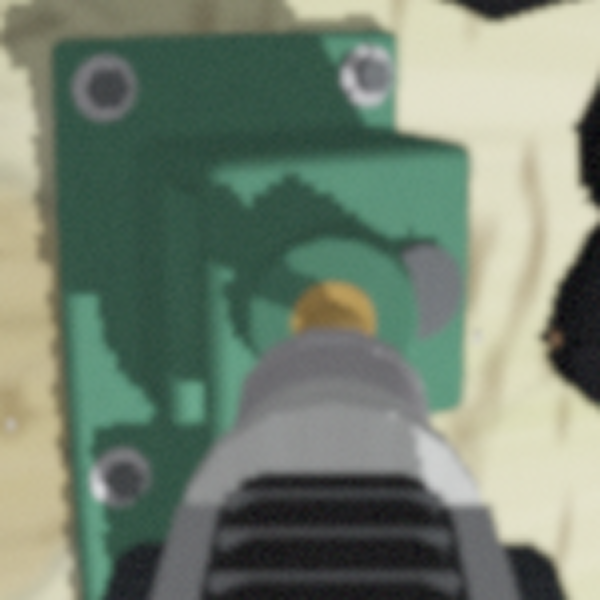

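```bash
python3 -m pendant '[20,0.015,0,0.15,0,0.02,0,20,0.01,0,0.25,0,0.02,0,20,0,0,0.15,0,0,0,20,0,0,0.1,0,0,0,20,0,0,0,0,0,0,20,0,0,0,0,0,0]'
python3 - <<'E'
from ov import *
d=get_image("wrist");pickle.dump(d,open("wrist12.pkl","wb"));st=observe();p=np.array(st["position"]);Rt=np.array(st["tool_rot"])
o=np.array([.5896,.0429,.074]);print("mouth rel nip",RP.T@(p+Rt@np.array([-.001,-.0005,.0597])-o),np.degrees(R.from_matrix(Rt.T@RP).as_rotvec()),st["ft_force"])
ov(d,p,Rt,o+Rt@np.array([0,.0014,0]),(240,110,390,260),4,"pics/w12o.png",g=(-.001,.001))
E
```

```text
time_s: 14.6
position: [0.5468, 0.0423, 0.1495]
tool_rot: [[-0.054, 0.865, 0.499], [0.999, 0.049, 0.024], [-0.003, 0.5, -0.866]]
ft_force: [0.4, 0.2, -3.9]
grip_width: 0.025
mouth rel nip [ 0.00051618  0.00027786 -0.02727718] [ 0.00900438 -0.0054788   0.40582599] [-0.26104336 -0.3383901  -2.17027316]
```

View pics/w12o.png

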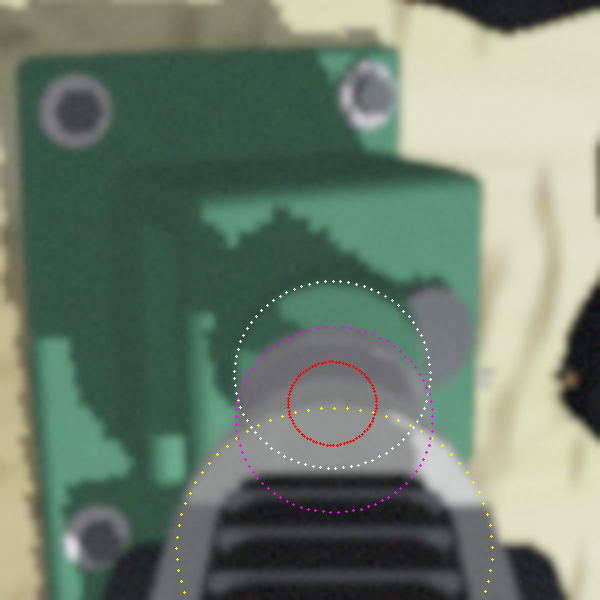

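```bash
python3 -m pendant '[20,0,0,0.1,0,0,0,20,0,0,0.1,0,0,0,20,0,0,0.08,0,0,0,20,0,0,0,0,0,0]'
cat > chk.py <<'E'
from h import *
from rig import *
st=observe();p=np.array(st["position"]);Rt=np.array(st["tool_rot"]);o=np.array([.5896,.0429,.074])
print("mouth rel nip mm",(RP.T@(p+Rt@np.array([-.001,-.0005,.0597])-o)*1000).round(2),"rot",np.degrees(R.from_matrix(Rt.T@RP).as_rotvec()).round(2),"F tool",(Rt.T@(np.array(st["ft_force"])+[0,0,2.9])).round(1),"Tq",np.round(st["wrist_torque"],2),st["grip_width"])
E
python3 chk.py
```

```text
time_s: 15.05
position: [0.554, 0.0424, 0.1373]
tool_rot: [[-0.054, 0.865, 0.5], [0.999, 0.049, 0.024], [-0.004, 0.5, -0.866]]
ft_force: [-3.0, -2.5, 0.7]
grip_width: 0.0253
mouth rel nip mm [  0.19   0.37 -12.87] rot [0.01 0.02 0.4 ] F tool [-2.3 -0.9 -4.7] Tq [-0.57  0.54 -0.3 ] 0.025282752501672678
```

```bash
python3 -m pendant '[20,0,0,0.04,0,0,0,20,0,0,0.04,0,0,0,20,0,0,0,0,0,0]';python3 chk.py;python3 -m pendant '[20,0,0,0.04,0,0,0,20,0,0,0.04,0,0,0,20,0,0,0,0,0,0]';python3 chk.py
```

```text
time_s: 15.35
position: [0.5559, 0.0426, 0.1335]
tool_rot: [[-0.054, 0.865, 0.499], [0.999, 0.048, 0.024], [-0.003, 0.5, -0.866]]
ft_force: [2.5, -3.6, -6.5]
grip_width: 0.0252
mouth rel nip mm [ 0.3   0.04 -8.63] rot [-0.03  0.    0.39] F tool [-3.7  0.2  4.3] Tq [-0.65  0.34 -0.37] 0.025237533116552774
time_s: 15.65
position: [0.5577, 0.0427, 0.1301]
tool_rot: [[-0.054, 0.865, 0.499], [0.999, 0.049, 0.024], [-0.003, 0.499, -0.866]]
ft_force: [1.3, -4.9, -4.5]
grip_width: 0.0247
mouth rel nip mm [ 0.37 -0.05 -4.84] rot [-0.03 -0.    0.4 ] F tool [-4.9  0.1  1.9] Tq [-0.87  0.54 -0.45] 0.024725706723161836
```

```bash
python3 -m pendant '[20,-0.015,0,0.03,0,0,0,20,0,0,0.03,0,0,0,20,0,0,0,0,0,0]';python3 chk.py;python3 -m pendant '[20,0,0,0.03,0,0,0,20,0,0,0,0,0,0]';python3 chk.py
```

```text
time_s: 15.95
position: [0.5592, 0.0425, 0.1282]
tool_rot: [[-0.054, 0.865, 0.5], [0.999, 0.049, 0.025], [-0.003, 0.5, -0.866]]
ft_force: [-3.6, -0.4, 4.0]
grip_width: 0.0248
mouth rel nip mm [ 0.06  0.27 -2.42] rot [ 0.01 -0.03  0.4 ] F tool [-0.2  0.3 -7.7] Tq [-0.1   0.62 -0.04] 0.024844103393927147
time_s: 16.15
position: [0.56, 0.0425, 0.1268]
tool_rot: [[-0.054, 0.864, 0.5], [0.999, 0.049, 0.024], [-0.003, 0.5, -0.866]]
ft_force: [-4.6, 0.9, 4.5]
grip_width: 0.0249
mouth rel nip mm [ 0.02  0.32 -0.84] rot [ 0.02 -0.02  0.4 ] F tool [ 1.1 -0.2 -8.7] Tq [0.07 0.54 0.05] 0.024867915375168435
```

```bash
python3 -m pendant '[20,0,0,0.03,0,0,0,20,0,0,0,0,0,0]';python3 chk.py;python3 -m pendant '[20,0,0,0.02,0,0,0,20,0,0,0,0,0,0]';python3 chk.py
```

```text
time_s: 16.35
position: [0.5605, 0.0425, 0.1264]
tool_rot: [[-0.054, 0.864, 0.5], [0.999, 0.049, 0.024], [-0.004, 0.501, -0.865]]
ft_force: [-13.4, -0.2, 15.6]
grip_width: 0.0248
mouth rel nip mm [-0.02  0.57 -0.19] rot [ 0.07 -0.01  0.42] F tool [  0.5  -2.3 -22.7] Tq [0.08 0.85 0.07] 0.02483743252476724
time_s: 16.55
position: [0.5607, 0.0426, 0.1264]
tool_rot: [[-0.055, 0.863, 0.501], [0.998, 0.049, 0.024], [-0.004, 0.502, -0.865]]
ft_force: [-22.3, -0.5, 26.6]
grip_width: 0.0249
mouth rel nip mm [ 0.04  0.89 -0.13] rot [0.13 0.   0.45] F tool [  0.6  -4.5 -36.7] Tq [-0.07  1.26 -0.03] 0.024946249607318036
```

```bash
python3 -m pendant '[20,0,-0.01,-0.01,0,0,0,20,0,0,0,0,0,0,20,0,0,0,0,0,0]';python3 chk.py
python3 - <<'E'
from h import *
from rig import *
d=get_image("wrist");crop(d,230,110,400,270,4,"pics/w13.png")
d=get_image("scene");crop(d,230,100,400,240,4.5,"pics/s13.png")
d=get_image("top");crop(d,170,120,410,250,3.3,"pics/t13.png")
E
python3 chk.py
```

```text
time_s: 16.85
position: [0.5606, 0.0425, 0.1264]
tool_rot: [[-0.054, 0.863, 0.502], [0.999, 0.049, 0.024], [-0.004, 0.502, -0.865]]
ft_force: [-15.4, 0.7, 20.2]
grip_width: 0.0252
mouth rel nip mm [-0.04  0.82 -0.16] rot [0.16 0.01 0.43] F tool [  1.4  -1.6 -27.7] Tq [0.14 0.74 0.13] 0.02521824887979979
mouth rel nip mm [-0.07  0.83 -0.15] rot [0.16 0.01 0.43] F tool [  1.8  -1.4 -28. ] Tq [0.09 0.71 0.12] 0.02480402660997245
```

View pics/w13.png

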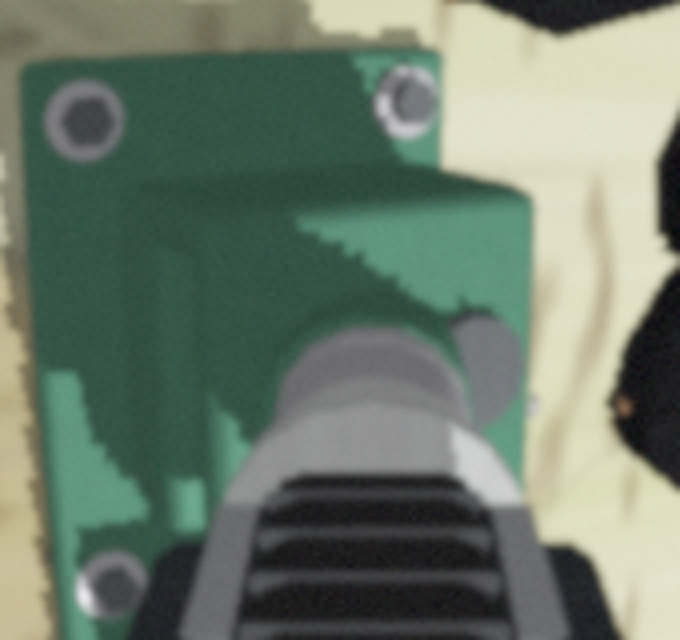

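View pics/s13.png

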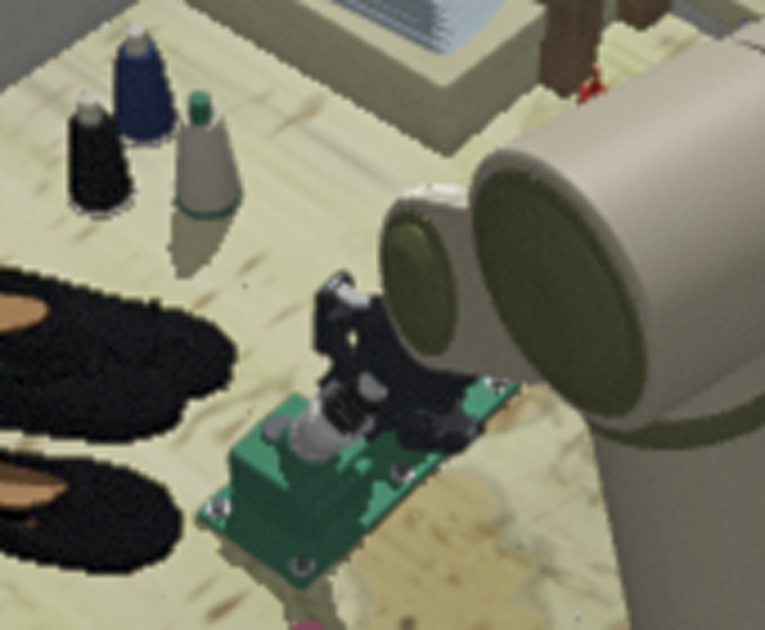

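View pics/t13.png

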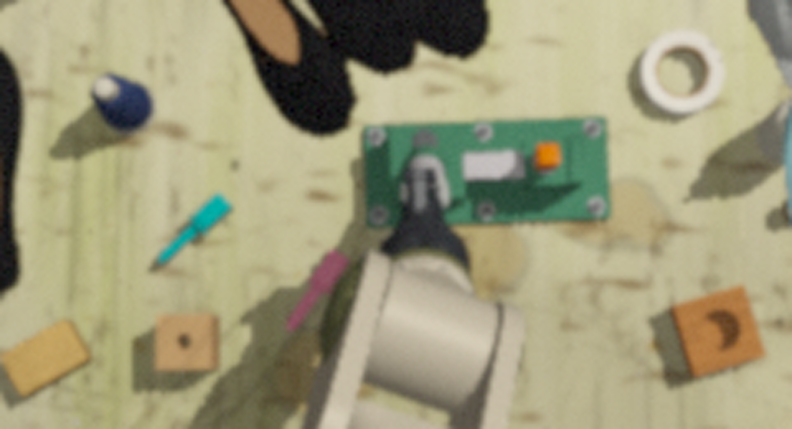

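Run:
```python
from h import *
import numpy as np
a=pickle.load(open("scene1.pkl","rb"));b=pickle.load(open("scene5.pkl","rb"));c=pickle.load(open("scene11.pkl","rb"));z=pickle.load(open("scene0.pkl","rb"))
L=[cv2.resize(x["frame"][235:320,225:335,::-1],None,fx=3.5,fy=3.5) for x in(z,a,b,c)]
cv2.imwrite("pics/cmp.png",np.vstack([np.hstack(L[:2]),np.hstack(L[2:])]))
d=pickle.load(open("wrist3.pkl","rb"));cv2.imwrite("pics/w3f.png",d["frame"][:,:,::-1])
```

```text
(no output)
```

View pics/cmp.png

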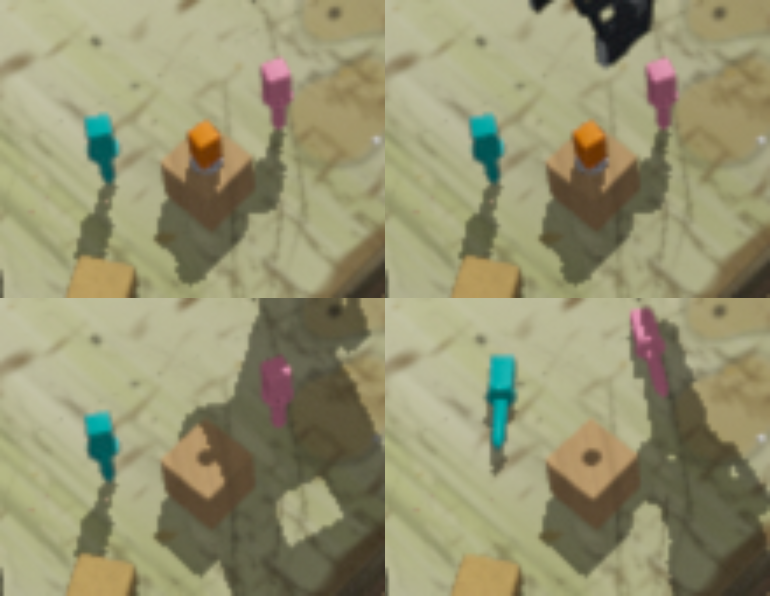

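View pics/w3f.png

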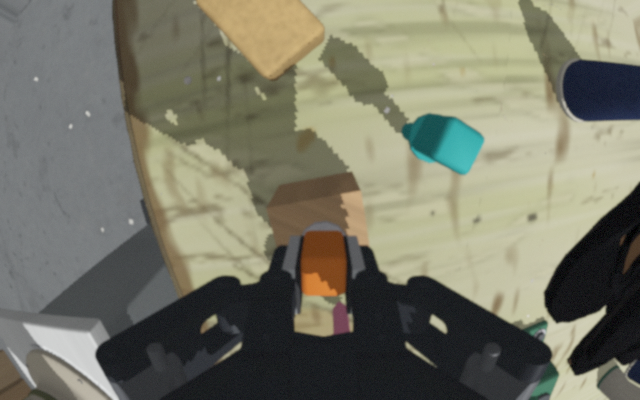

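```bash
python3 chk.py; python3 -c "
from rig import *
s=observe();print(s['time_s'],s['qvel'].round(2) if hasattr(s['qvel'],'round') else s['qvel'])
print(close_job())"; python3 chk.py
```

```text
mouth rel nip mm [-0.07  0.83 -0.15] rot [0.16 0.01 0.43] F tool [  1.8  -1.4 -28. ] Tq [0.09 0.71 0.12] 0.02480402660997245
17.0 [-0.06  0.03  0.1   0.06  0.03  0.02]
the job is handed in; nothing more can be done
None
the job is handed in; nothing more can be done
```

The pin is in and the grease gun is pressed home on the nipple. I handed the job in at 17.0 s with the gun still held against its spring.

- **Pin:** I pushed the orange-headed pin through the fork, the link eye and the lower plate. It hit a firm stop at the seated depth (12 N), and I let go of it. It was still in the fork in the last top view.
- **Gun:** The axial force reversed at about 9 mm from the boss as the jaws passed over the ball head. The spring load then rose to a hard stop at the boss face.
- **Last readings:** The mouth was about 0.15 mm from the computed boss face and 0.8 mm off axis, with under 0.5° of tilt error. The push was about 28 N, against the spring's 10 N at home, with a 100 N grip.
- **Not as expected:** The pink and turquoise look-alikes, which had been standing loose on their tips, are now lying on the bench. They were still upright at about 6.4 s, after I had taken the pin. They were over or going over by 13.9 s, while the arm was working at the fork, the gun holder and the nipple. I saw no contact with them, and I did not stand them up again because that would have meant letting go of the gun.
- **Not checked:** I did not check every other bystander one by one at the end. The ones visible in the last pictures looked unmoved.
- **Small disagreement:** The wrist camera read about 1.4 mm to one side of the arm's own coordinates, so I corrected for that when lining up the gun.

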